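Unpack the test meters from their foam case

TASK

Lift the purple-handled screwdriver off the lid of the grey instrument case and lay it on the bare bench, then fold the lid up until it leans a little back past upright (about 100 degrees from shut, not much further: the hinge is weak) and stands there by itself. Take every meter out of the case (its free end first, for the other end is caught under a foam ledge), turn it over and lay it gently on the cork board, display up, without dropping it or letting it topple. When all of them lie on the board, shut the lid fully again to keep the dust out; leave the other things on the bench alone.

Things in the scene. Friction and masses are not known exactly. Their poses are not given: they have to be found in the camera images.
- case: grey instrument case, fixed; outside 190 (its x) x 296 (y), 42 high without its lid, 70 with it shut. Origin at the centre of its underside; x points from its front to the hinge side, z up. The front faces to the robot's right (within 9 degrees), so x points about to the robot's left. Walls 6 thick, top at z = 42. All lengths here in mm
- pockets (a point): floor centre of the middle of three foam pockets (case x = 0, y = 0, z = 18); the others are 82 to either side in y. Each is 47 wide (y) and 125 long (case x = -63 to 62), foam top at z = 40, so a meter stands 8 proud and has 3 play across, 5 along. The foam is firm and does not give
- ledge (a point): middle of the lower front edge of the foam ledge (case x = 50, z = 52), which overhangs the hinge-side end of all pockets by 12 (x = 50 to 62, z = 52 to 60) and catches the meters' ends: they cannot go straight up or slide out level. With its front end raised, from about 15 degrees on, a meter comes out forwards and up
- trough (a point): middle of the floor of the finger trough (case x = -40, z = 10), x = -63 to -18, right across the case: both sides of each meter are bare over the front 42 of its length, with 38 of room between neighbours, 37 beside the outer ones. In front of it a foam strip, top z = 40, up to the case wall
- lid (a joint): lid of the case, rad: 0 shut, grows as its front edge rises, 1.57 upright, stop at 2.3. Stiff hinge (0.5 N m friction; lid 0.3 kg): it stays where it is left. A shell 190 deep from hinge to front edge, 296 wide, 28 thick (5 mm top, rim 5 thick pointing down; shut, the rim's edge is at z = 42 and the top at z = 70)
- hinge (a point): fixed point, middle of the lid's hinge line (case x = 95, y = 0, z = 42), which runs along the case's y; axes as the case's
- lip (a point): point under the lid's pull lip, a black tongue 110 wide (y), 6 thick, sticking out 26 from the middle of the lid's front edge; 206 from the hinge line, 10 short of the tongue's end. Shut, it is at z = 42 with free room down to the bench. Turns with the lid: x points to the hinge, z out of the lid's top
- driver_grip (a point): purple-handled screwdriver, 200 long, lying on the shut lid at the start (on top of it, z = 70), 0.09 kg. Point in the middle of the handle, half-way up; its y runs along the screwdriver from the blade to the handle. Handle 90 long (45 to either side of the point), 26 thick; the blade, 6 thick, reaches to 138 from the point at -y
- board: loose cork-faced board, 290 (x) x 200 (y) x 12 thick, 0.9 kg, lying on the bench to the right of the case; origin at the centre of its underside
- meter1_mid (a point): hand-held test meter, a grey box 120 long (its x) x 44 wide (y) x 30 thick (z) with black rubber ends, 0.12 to 0.24 kg; the point is its centre. z points out of its BACK (battery door); display and buttons are on the other side. At first it lies display down in a foam pocket, at y = -82 of the case, x towards the hinge. Stands steadily on either end. May be absent (None)
- meter2_mid (a point): hand-held test meter, a grey box 120 long (its x) x 44 wide (y) x 30 thick (z) with black rubber ends, 0.12 to 0.24 kg; the point is its centre. z points out of its BACK (battery door); display and buttons are on the other side. At first it lies display down in a foam pocket, at y = 0 of the case, x towards the hinge. Stands steadily on either end. May be absent (None)
- meter3_mid (a point): hand-held test meter, a grey box 120 long (its x) x 44 wide (y) x 30 thick (z) with black rubber ends, 0.12 to 0.24 kg; the point is its centre. z points out of its BACK (battery door); display and buttons are on the other side. At first it lies display down in a foam pocket, at y = 82 of the case, x towards the hinge. Stands steadily on either end. May be absent (None)
- oil_bottle: small white oil bottle with a red spout, 33 x 33 x 105, standing loose on the bench; origin at the centre of its foot. To be left alone
- nose_pliers: long-nose pliers with blue grips, 63 x 152 x 13, lying loose; origin at the middle of the underside. To be left alone
- screwdriver_5: short green-handled screwdriver, 20 x 120 x 19, lying loose; origin at the middle of the underside. To be left alone

How it is judged:
On the way, in this order (a step that is already met when the one before it is completed fails the run):
1. the screwdriver lies on the bare bench, released (height (world z) of driver_grip below 0.019 m and linear speed of driver below 0.02 m/s and contact force between the fingers and driver below 0.2 N), for 0.2 s.
2. the lid stands by itself about 100 degrees open (90 to 112) (value of joint lid between 1.57 and 1.95 rad and contact force between the fingers and lid below 0.3 N), for 0.3 s.
3. every meter lies display up on the board (angle between each of meter1_mid, meter2_mid, meter3_mid's own z axis and vertical above 3.02 rad and x of meter1_mid in the frame of board between -0.125 and 0.125 m and y of meter1_mid in the frame of board between -0.085 and 0.085 m and z of meter1_mid in the frame of board between 0.022 and 0.032 m and linear speed of each of meter1, meter2, meter3 below 0.02 m/s and x of meter2_mid in the frame of board between -0.125 and 0.125 m and y of meter2_mid in the frame of board between -0.085 and 0.085 m and z of meter2_mid in the frame of board between 0.022 and 0.032 m and x of meter3_mid in the frame of board between -0.125 and 0.125 m and y of meter3_mid in the frame of board between -0.085 and 0.085 m and z of meter3_mid in the frame of board between 0.022 and 0.032 m), for 0.3 s.
At the end, for the whole second after the job is handed in: Every meter lies released and at rest on its back on the cork board (within 7 degrees of flat, its centre at least 15 mm inside the board's edges), the screwdriver on the bare bench (handle's centre under 19 mm up), and the lid is shut (within 0.06 rad) (all of step 1 and all of step 3 and value of joint lid below 0.06 rad and contact force between the fingers and meter1 below 0.2 N and contact force between the fingers and meter2 below 0.2 N and contact force between the fingers and meter3 below 0.2 N); the robot touches nothing.
It fails at once if the screwdriver is dropped or knocked off the lid (faster than 0.9 m/s) (linear speed of driver above 0.9 m/s).
It fails at once if the lid is bent back more than 120 degrees (value of joint lid above 2.1 rad).
It fails at once if a meter is dropped or topples over (excused once the board has been knocked aside) (distance of board from where it was at the start of the episode below 0.008 m and angular speed of any of meter1, meter2, meter3 above 8 rad/s).
It fails at once if a bystander is shifted by more than 30 mm (distance of any of oil_bottle, nose_pliers, screwdriver_5 from where it was at the start of the episode above 0.03 m).
Of meter1, meter2, meter3 only 2 to 3 are there at a start; the rules pass over those that are not, and their reading is None.
At some moment in a run one of board may be knocked a few centimetres aside while the robot is not near it.
It also fails if it takes over 210 s, if anything falls off the work surface, if the arm or the gripper's body presses on something with over 40 N, if the wrist force passes 120 N, or if a joint passes its speed limit or range.

ROBOT

A 6-joint arm with a two-finger parallel gripper is mounted at the origin on a cart in front of the work surface, level with it; the furniture and walls round the work are solid. World frame = base frame: x ahead of the robot, y to its left, z up, the work surface at z = 0. Lengths are in m, angles in rad, forces in N, time in s.
With the tool pointing down it reaches from about 0.275 to 1 m from the base axis. Payload 8.4 kg.
Tool frame: the origin (TCP) lies on the centre line of the jaws, within the pads' length; the fingertips stand 8 mm ahead of it and the grasp point (between the pads) lies 11 mm behind it; x points along the fingers, y is the direction in which the jaws open and shut, and the axes are right-handed (so a half turn about x gives the same grasp; the last joint's range is limited). The gripper opens to 85 mm and grips with 20 to 120 N. Pads are 22 mm wide; open, the fingers measure 114 mm over their backs; the gripper's body (76 mm by 85 mm) begins 54 mm behind the grasp point. The pads swing forward as they close: fully open they stand 13 mm farther back than shut.
Start: joints at [1.27, 0.353, 1.633, -0, 1.155, -0.002], TCP at [0.184, 0.597, 0.239] pointing down, gripper open.
Joint ranges: [-2.63, 2.63], [-0.92, 2.1], [0.06, 2.66], [-1.3, 4.44], [0, 2.69], [-3.02, 3.02]. Speed limits (rad/s): [2.22, 2.22, 2.79, 3.14, 3.14, 3.14].

INTERFACE

Orientations are given as a unit quaternion [w, x, y, z].
In Python, from plant import get_obs, read_camera, hand_in gives the robot as it stands.
- The arm moves only by the tool send_rows, never from a script. Its argument "series" is a list of rows, each an object of numbers: "jaw": the finger opening in m, from 0 to 0.0854; "x", "y", "z": the shift along the tool's x, y, z in m; "rx", "ry", "rz": the turn, a rotation vector about the tool's x, y, z in rad. In form: [{"jaw": .., "x": .., "y": .., "z": .., "rx": .., "ry": .., "rz": ..}, ...]. A call has 1 to 8 rows; each row shifts and turns the commanded pose from where the row before left it, along the tool's axes as they then stand; what a row does not reach is not made up. A row lasts 1/8 s, in which the tool goes at most 62.5 mm and 10.7 degrees, less where a joint would pass 70% of its speed; a pose out of reach is approached as far as the arm can. A call is refused whole if a number of a shift passes 0.0625 or a number of a turn 0.188, either way. A call with a gripper value outside its range is refused whole. The fingers move at their own pace and stop on an object; "force" is the grip in N (left out, the last holds). Time passes only in rows, so rows that do not move let the fingers close. It gives the time, the measured TCP pose, the force and the opening at its end, in the units of the state.
- get_obs(): the state, without advancing time (a new reading comes with each control period).
- read_camera(name): name is "scene" or "top" or "wrist"; returns a dict with "image" (420x560x3 uint8, red, green, blue), "fx", "fy", "cx", "cy" (pixels), "R" (3x3) and "t" (3): a world point X has camera coordinates R X + t. Camera axes: x right, y down, z forward; pixel columns grow to the right and rows downward; lengths in m; the calibration is good to about 2 mm. A picture is of the moment at which its call begins. There is no depth.
- hand_in(): hands the job in, once; it reports no verdict.
The state is a dict: "t": time; "qpos": joint angles; "dq": joint speeds; "tau": joint torques, N m; "position": TCP position; "eef_rot": TCP orientation; "wrist_force": force on the tool from outside, world axes, zero at the start; "ft_torque": the same for the moment, N m; "grip_width": opening from 0.0 (shut) to 1.0 (fully open).
Only numpy, scipy, OpenCV 4.12 (cv2) and the standard library are available. Lean on these libraries where they do the work, as an engineer would, in place of code of your own. Each camera call takes 0.05 s, during which the arm holds its last target. There are 200 camera calls.

## Working session

There is one attempt and no reset: what is moved stays moved. The work goes in short steps, Python scripts to look and compute and a tool call to move; the robot and the scene stay as the last step left them, time stands still between calls to the robot, and variables do not carry over. Pictures are saved under pics/ and viewed, about 12 in all and at most 16, crops included, and the job is handed in when it is done.

Besides the shell and the picture viewer there is one more tool, called after "Emit:" by a JSON object that holds its "op" and its "data", one argument or row to a line. send_rows: Moves the arm, as the interface text tells. Its arguments: {"type":"object","properties":{"series":{"type":"array"},"force":{"type":"number"}},"required":["series"]}

```bash
ls; mkdir -p pics; python3 - <<'E'
from plant import *
import cv2,numpy as np,json
o=get_obs();print({k:np.round(v,3).tolist() for k,v in o.items()})
for n in("top","scene"):
    c=read_camera(n);cv2.imwrite(f"pics/{n}0.png",c["image"][:,:,::-1]);print(n,c["fx"],c["cx"],c["cy"],np.round(c["R"],3).tolist(),np.round(c["t"],3).tolist(), (-c["R"].T@c["t"]).round(3))
E
```

```text
pics
{'t': 0.0, 'qpos': [1.27, 0.354, 1.634, 0.0, 1.155, -0.002], 'dq': [0.002, 0.001, -0.001, 0.001, 0.001, -0.0], 'tau': [-0.0, -60.525, -34.206, -0.0, 0.009, -0.0], 'position': [0.184, 0.597, 0.239], 'eef_rot': [0.699, 0.105, 0.699, -0.106], 'wrist_force': [-0.472, 0.11, -0.227], 'ft_torque': [-0.034, 0.026, -0.007], 'grip_width': 0.998}
top 513.4514916397853 280.19105490996293 203.28087260215597 [[0.009, -1.0, 0.02], [-0.996, -0.01, -0.084], [0.084, -0.019, -0.996]] [-0.054, 0.541, 1.468] [ 0.416 -0.02   1.509]
scene 458.9736686523221 271.3996038944248 211.21221330930595 [[0.899, -0.438, -0.014], [-0.27, -0.53, -0.804], [0.344, 0.726, -0.595]] [-0.48, 0.209, 1.276] [ 0.049 -1.026  0.92 ]
```

View pics/top0.png

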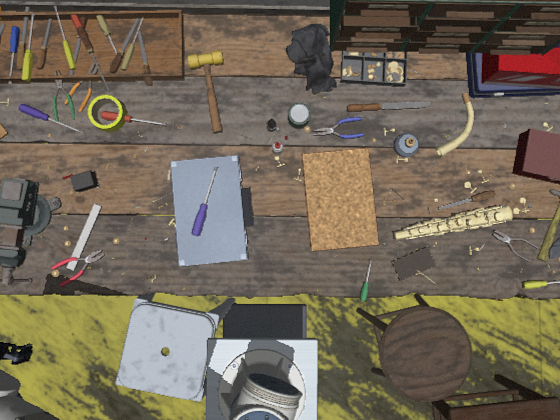

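View pics/scene0.png

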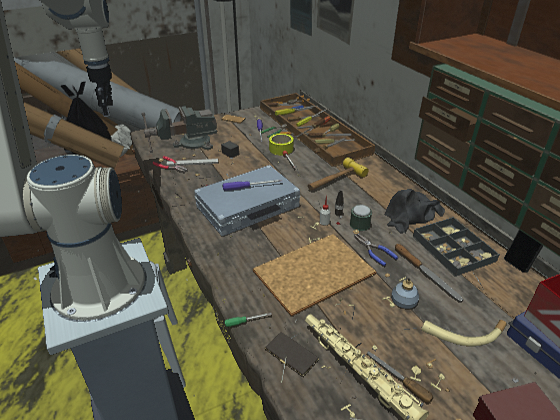

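Top view: the lid spans (172,160)–(247,266), with the lip at (247,207). The screwdriver handle is at (201,220) and its blade tip at (216,168). The board spans (303,150)–(379,250). Bystanders are the bottle (277,147), pliers (340,128) and green driver (366,280). The scene view agrees.

```bash
cat > h.py <<'E'
from plant import *
import cv2,numpy as np
from scipy.spatial.transform import Rotation as Rn
def cast(c,uv,z):
    uv=np.atleast_2d(uv).astype(float)
    d=np.c_[(uv[:,0]-c["cx"])/c["fx"],(uv[:,1]-c["cy"])/c["fy"],np.ones(len(uv))]@c["R"]
    o=-c["R"].T@c["t"]; return o+d*((z-o[2])/d[:,2])[:,None]
def proj(c,X):
    p=np.atleast_2d(X)@c["R"].T+c["t"]; return np.c_[p[:,0]/p[:,2]*c["fx"]+c["cx"],p[:,1]/p[:,2]*c["fy"]+c["cy"]]
def blob(mask,lo,hi): # mask in ROI (u0,v0),(u1,v1) -> pixels of largest contour
    m=np.zeros(mask.shape,np.uint8); m[lo[1]:hi[1],lo[0]:hi[0]]=mask[lo[1]:hi[1],lo[0]:hi[0]]
    cs,_=cv2.findContours(m,cv2.RETR_EXTERNAL,cv2.CHAIN_APPROX_NONE); return max(cs,key=cv2.contourArea)[:,0]
def rect(P): # centre, size, angle
    r=cv2.minAreaRect((P[:,:2]*1000).astype(np.float32)); return np.round(r[0],1),np.round(r[1],1),round(r[2],2)
def pose():
    o=get_obs(); q=o["eef_rot"]; return np.array(o["position"]),Rn.from_quat([q[1],q[2],q[3],q[0]]),o
E
cat > m.py <<'E'
from h import *
c=read_camera("top");im=c["image"];hsv=cv2.cvtColor(im,cv2.COLOR_RGB2HSV)
for p in [(190,180),(230,240),(247,207),(201,220),(340,200),(320,170)]: print(p,hsv[p[1],p[0]])
H,S,V=[hsv[:,:,i].astype(int) for i in range(3)]
lid=((H>95)&(H<130)&(V>110)&(S>15)).astype(np.uint8)
print("lid",rect(cast(c,blob(lid,(150,140),(262,280)),.07)))
b=((H>8)&(H<25)&(S>70)&(V>120)).astype(np.uint8)
b=cv2.morphologyEx(b,cv2.MORPH_CLOSE,np.ones((5,5)));b=cv2.morphologyEx(b,cv2.MORPH_OPEN,np.ones((9,9)))
print("board",rect(cast(c,blob(b,(290,140),(392,262)),.012)))
pu=((H>118)&(H<145)&(S>90)).astype(np.uint8)
print("handle",rect(cast(c,blob(pu,(180,160),(240,250)),.083)))
dk=((V<60)).astype(np.uint8)
print("lip",rect(cast(c,blob(dk,(238,170),(262,240)),.045)))
print("tip",cast(c,[216,168],.073))
for n,p,z in [("bottle",(277,147),.1),("pliersL",(316,132),.006),("pliersR",(362,120),.006),("pl",(360,135),.006),("green a",(369,262),.01),("green b",(364,297),.01)]: print(n,cast(c,p,z)[0].round(3))
cv2.imwrite("pics/m.png",np.hstack([lid,b,pu])*255)
crop=cv2.resize(im[130:310,150:400],None,fx=3.2,fy=3.2,interpolation=cv2.INTER_CUBIC);cv2.imwrite("pics/crop.png",crop[:,:,::-1])
E
python3 m.py
```

```text
(190, 180) [110  39 182]
(230, 240) [109  40 186]
(247, 207) [114  19  68]
(201, 220) [125 115 155]
(340, 200) [ 16 107 179]
(320, 170) [ 16 109 192]
lid (array([518. , 151.9]), array([295.8, 195.7]), 6.1)
board (array([ 559.1, -226.2]), array([298.2, 304.7]), 89.46)
handle (array([490.1, 175.6]), array([24.2, 88.5]), 74.52)
lip (array([563.4,  42.1]), array([27.7, 11. ]), 16.66)
tip [[0.63559298 0.13349513 0.073     ]]
bottle [ 0.692 -0.037  0.1  ]
pliersL [ 0.758 -0.154  0.006]
pliersR [ 0.796 -0.292  0.006]
pl [ 0.75  -0.286  0.006]
green a [ 0.374 -0.31   0.01 ]
green b [ 0.273 -0.295  0.01 ]
```

View pics/crop.png

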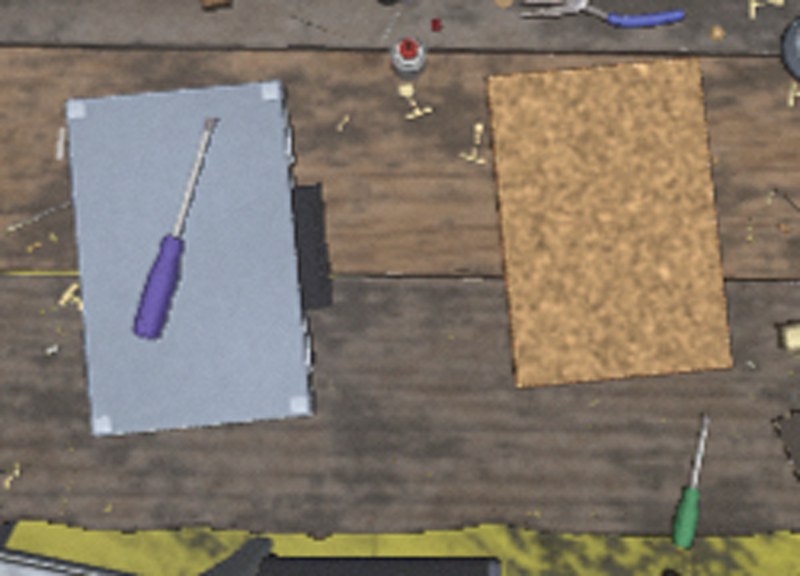

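The crop shows clean corners. Lid: (67,101), (281,82), (313,413), (93,436). Board: (488,76), (699,58), (732,368), (516,387). The driver's handle end is lower-left and its tip is at (211,120). Next I'll refine the frames and build a small move planner.

```bash
cat >> h.py <<'E'
import json,os
def D2R(xd,yd): # tool x dir, tool y dir -> Rotation
    x=np.array(xd,float);x/=np.linalg.norm(x);y=np.array(yd,float);y-=x*(x@y);y/=np.linalg.norm(y)
    return Rn.from_matrix(np.c_[x,y,np.cross(x,y)])
def plan(wps,start=None,lin=.04,ang=.13):
    """wps: (p,R[,jaw[,minrows]]); prints rows in tool axes, carrying the rounding"""
    if start is None: p,R,_=pose()
    else: p,R=start
    rows=[]
    for w in wps:
        P,Q=np.array(w[0],float),w[1]; rv=(R.inv()*Q).as_rotvec(); p0,R0=p,R
        n=max(1,int(np.ceil(np.linalg.norm(P-p0)/lin-1e-6)),int(np.ceil(np.linalg.norm(rv)/ang-1e-6)),w[3] if len(w)>3 else 1)
        for k in range(1,n+1):
            d=np.round(R.inv().apply(p0+(P-p0)*k/n-p),4); r=np.round((R.inv()*R0*Rn.from_rotvec(rv*k/n)).as_rotvec(),3)
            p=p+R.apply(d); R=R*Rn.from_rotvec(r)
            row={a:float(v) for a,v in zip(("x","y","z","rx","ry","rz"),[*d,*r]) if abs(v)>3e-4}
            if len(w)>2 and w[2] is not None: row["jaw"]=w[2]
            rows.append(row)
    for i in range(0,len(rows),8): print(json.dumps(rows[i:i+8]).replace('"','').replace(" ",""))
    print(len(rows),"rows"); return p,R
def log():
    p,R,o=pose(); open("log.jsonl","a").write(json.dumps([list(map(float,o["qpos"])),p.tolist(),R.as_matrix().tolist()])+"\n")
    print("t",round(o["t"],2),"p",p.round(4),"x",R.as_matrix()[:,0].round(3),"y",R.as_matrix()[:,1].round(3),"q",np.round(o["qpos"],2),"F",np.round(o["wrist_force"],1),"g",round(o["grip_width"],3)); return p,R,o
E
python3 - <<'E'
from h import *
c=read_camera("top")
px=lambda a:np.array(a)/3.2+[150,130]-.35
L=cast(c,px([(67,101),(281,82),(313,413),(93,436)]),.07)[:,:2]
B=cast(c,px([(488,76),(699,58),(732,368),(516,387)]),.012)[:,:2]
for n,q in(("lid",L),("board",B)):
    e=lambda i,j:q[j]-q[i]
    print(n,"c",q.mean(0).round(4),"short",np.linalg.norm(e(0,1)).round(4),np.linalg.norm(e(3,2)).round(4),"long",np.linalg.norm(e(0,3)).round(4),np.linalg.norm(e(1,2)).round(4),"ang long",[np.degrees(np.arctan2(*(-e(i,j))[::-1])).round(2) for i,j in((0,3),(1,2))],"ang short",[np.degrees(np.arctan2(e(i,j)[0],-e(i,j)[1])).round(2) for i,j in((0,1),(3,2))])
h=cast(c,px([(173,238),(148,337)]),.083);t=cast(c,px([(211,120)]),.073);print(h.round(4),t.round(4))
log()
E
```

```text
lid c [0.5175 0.1523] short 0.189 0.1914 long 0.2946 0.2927 ang long [np.float64(5.89), np.float64(6.35)] ang short [np.float64(5.85), np.float64(6.42)]
board c [ 0.5582 -0.2246] short 0.1965 0.1981 long 0.2869 0.2874 ang long [np.float64(5.39), np.float64(5.7)] ang short [np.float64(5.64), np.float64(5.49)]
[[0.5326 0.1645 0.083 ]
 [0.4466 0.1843 0.083 ]] [[0.638  0.1347 0.073 ]]
t 0.2 p [0.1839 0.5971 0.2388] x [-0.    -0.001 -1.   ] y [ 0.294  0.956 -0.001] q [ 1.27  0.35  1.63  0.    1.16 -0.  ] F [-0.1 -0.7 -0.4] g 0.996
```

```bash
python3 - <<'E'
from h import *
R=D2R([0,0,-1],[.245,.97,0]);
s=plan([([.49,.1745,.21],R,.07),([.49,.1745,.12],R,.07),([.49,.1745,.081],R,.07,2)],lin=.055)
print("lift/place");plan([([.49,.1745,.15],R),([.49,.36,.15],R),([.49,.36,.04],R),([.49,.36,.012],R,None,3)],start=s)
E
```

```text
[{x:0.0029,y:-0.0314,z:0.0417,rx:-0.005,jaw:0.07},{x:0.0029,y:-0.0315,z:0.0415,rx:-0.005,jaw:0.07},{x:0.0029,y:-0.0318,z:0.0414,rx:-0.005,jaw:0.07},{x:0.0029,y:-0.032,z:0.0412,rx:-0.006,jaw:0.07},{x:0.003,y:-0.0323,z:0.041,rx:-0.005,jaw:0.07},{x:0.0029,y:-0.0324,z:0.0409,rx:-0.005,rz:0.001,jaw:0.07},{x:0.0028,y:-0.0326,z:0.0407,rx:-0.005,jaw:0.07},{x:0.0029,y:-0.0329,z:0.0406,rx:-0.005,jaw:0.07}]
[{x:0.0029,y:-0.033,z:0.0403,rx:-0.005,jaw:0.07},{x:0.0029,y:-0.0333,z:0.0402,rx:-0.005,jaw:0.07},{x:0.045,jaw:0.07},{x:0.045,jaw:0.07},{x:0.0195,jaw:0.07},{x:0.0195,jaw:0.07}]
14 rows
lift/place
[{x:-0.0345},{x:-0.0345},{y:0.036,z:-0.0091},{y:0.0359,z:-0.0091},{y:0.036,z:-0.0091},{y:0.036,z:-0.0091},{y:0.0359,z:-0.0091},{x:0.0367}]
[{x:0.0366},{x:0.0367},{x:0.0093},{x:0.0094},{x:0.0093}]
13 rows
```

Emit:
{"op": "send_rows", "data": {
  "series": [
    {"x":0.003,"y":-0.032,"z":0.041,"rx":-0.005,"jaw":0.07},
    {"x":0.003,"y":-0.032,"z":0.041,"rx":-0.005},
    {"x":0.003,"y":-0.032,"z":0.041,"rx":-0.005},
    {"x":0.003,"y":-0.032,"z":0.041,"rx":-0.005},
    {"x":0.003,"y":-0.032,"z":0.041,"rx":-0.005},
    {"x":0.003,"y":-0.032,"z":0.041,"rx":-0.005},
    {"x":0.003,"y":-0.032,"z":0.041,"rx":-0.005},
    {"x":0.003,"y":-0.032,"z":0.041,"rx":-0.005}
  ],
  "force": 40
}}

```text
$.series[0]: bad value
```

Emit:
{"op": "send_rows", "data": {
  "series": [
    {"x":0.003,"y":-0.033,"z":0.04,"rx":-0.005},
    {"x":0.003,"y":-0.033,"z":0.04,"rx":-0.005},
    {"x":0},
    {"x":0}
  ]
}}

```text
$.series[0]: bad value
```

```bash
python3 - <<'E'
from h import *
log()
R=D2R([0,0,-1],[.245,.97,0]);
s=plan([([.49,.1745,.12],R,.07),([.49,.1745,.081],R,.07,2)],lin=.055)
E
```

```text
t 0.2 p [0.1839 0.5971 0.2388] x [-0.    -0.001 -1.   ] y [ 0.294  0.956 -0.001] q [ 1.27  0.35  1.63  0.    1.16 -0.  ] F [-0.1 -0.7 -0.4] g 0.996
[{x:0.0119,y:-0.0314,z:0.0417,rx:-0.005,jaw:0.07},{x:0.0119,y:-0.0315,z:0.0415,rx:-0.005,jaw:0.07},{x:0.0119,y:-0.0318,z:0.0414,rx:-0.005,jaw:0.07},{x:0.0119,y:-0.032,z:0.0412,rx:-0.006,jaw:0.07},{x:0.012,y:-0.0322,z:0.0411,rx:-0.005,jaw:0.07},{x:0.0119,y:-0.0324,z:0.0408,rx:-0.005,rz:0.001,jaw:0.07},{x:0.0118,y:-0.0327,z:0.0407,rx:-0.005,jaw:0.07},{x:0.0119,y:-0.0329,z:0.0406,rx:-0.005,jaw:0.07}]
[{x:0.0119,y:-0.033,z:0.0403,rx:-0.005,jaw:0.07},{x:0.0119,y:-0.0333,z:0.0402,rx:-0.005,jaw:0.07},{x:0.0195,jaw:0.07},{x:0.0195,jaw:0.07}]
12 rows
```

Emit:
{"op": "send_rows", "data": {
  "series": [
    {"jaw":0.07,"x":0.003,"y":-0.032,"z":0.041,"rx":-0.005,"ry":0,"rz":0},
    {"jaw":0.07,"x":0.003,"y":-0.032,"z":0.041,"rx":-0.005,"ry":0,"rz":0},
    {"jaw":0.07,"x":0.003,"y":-0.032,"z":0.041,"rx":-0.005,"ry":0,"rz":0},
    {"jaw":0.07,"x":0.003,"y":-0.032,"z":0.041,"rx":-0.005,"ry":0,"rz":0},
    {"jaw":0.07,"x":0.003,"y":-0.032,"z":0.041,"rx":-0.005,"ry":0,"rz":0},
    {"jaw":0.07,"x":0.003,"y":-0.032,"z":0.041,"rx":-0.005,"ry":0,"rz":0},
    {"jaw":0.07,"x":0.003,"y":-0.032,"z":0.041,"rx":-0.005,"ry":0,"rz":0},
    {"jaw":0.07,"x":0.003,"y":-0.033,"z":0.041,"rx":-0.005,"ry":0,"rz":0}
  ],
  "force": 40
}}

```text
t: 1.2
position: [0.4286, 0.258, 0.2153]
eef_rot: [0.701, 0.091, 0.701, -0.091]
wrist_force: [0.8, 0.4, -0.0]
grip_width: 0.819
```

Emit:
{"op": "send_rows", "data": {
  "series": [
    {"jaw":0.07,"x":0.003,"y":-0.033,"z":0.04,"rx":-0.005,"ry":0,"rz":0},
    {"jaw":0.07,"x":0.003,"y":-0.033,"z":0.04,"rx":-0.005,"ry":0,"rz":0},
    {"jaw":0.07,"x":0,"y":0,"z":0,"rx":0,"ry":0,"rz":0}
  ]
}}

```text
t: 1.58
position: [0.4899, 0.1727, 0.209]
eef_rot: [0.702, 0.089, 0.701, -0.089]
wrist_force: [-0.1, 0.5, 0.1]
grip_width: 0.818
```

```bash
sed -i 's/row={a:float(v).*/row={a:(float(v) if abs(v)>3e-4 else 0) for a,v in zip(("x","y","z","rx","ry","rz"),[*d,*r])}/' h.py; sed -i 's/np.round(R.inv().apply(p0+(P-p0)\*k\/n-p),4)/np.round(R.inv().apply(p0+(P-p0)*k\/n-p),3)/' h.py
python3 - <<'E'
from h import *
log()
R=D2R([0,0,-1],[.245,.97,0]);
s=plan([([.49,.1745,.12],R,.07),([.49,.1745,.081],R,.07,2)],lin=.055)
E
```

```text
t 1.57 p [0.4899 0.1727 0.209 ] x [ 0.    -0.001 -1.   ] y [ 0.25   0.968 -0.   ] q [ 0.34  0.22  1.89 -0.    1.03 -0.98] F [-0.1  0.5  0.1] g 0.818
[{x:0.045,y:0.001,z:0,rx:-0.003,ry:0,rz:0,jaw:0.07},{x:0.044,y:0.001,z:0,rx:-0.002,ry:0,rz:0,jaw:0.07},{x:0.02,y:0,z:0,rx:0,ry:0,rz:0,jaw:0.07},{x:0.019,y:0,z:0,rx:0,ry:0,rz:0,jaw:0.07}]
4 rows
```

Emit:
{"op": "send_rows", "data": {
  "series": [
    {"jaw":0.07,"x":0.045,"y":0.001,"z":0,"rx":0,"ry":0,"rz":0},
    {"jaw":0.07,"x":0.044,"y":0.001,"z":0,"rx":0,"ry":0,"rz":0},
    {"jaw":0.07,"x":0.02,"y":0,"z":0,"rx":0,"ry":0,"rz":0},
    {"jaw":0.07,"x":0.019,"y":0,"z":0,"rx":0,"ry":0,"rz":0},
    {"jaw":0.015,"x":0,"y":0,"z":0,"rx":0,"ry":0,"rz":0},
    {"jaw":0.015,"x":0,"y":0,"z":0,"rx":0,"ry":0,"rz":0},
    {"jaw":0.015,"x":0,"y":0,"z":0,"rx":0,"ry":0,"rz":0},
    {"jaw":0.015,"x":0,"y":0,"z":0,"rx":0,"ry":0,"rz":0}
  ]
}}

```text
t: 2.58
position: [0.4893, 0.1776, 0.0823]
eef_rot: [0.702, 0.088, 0.701, -0.087]
wrist_force: [-2.0, 1.7, 7.4]
grip_width: 0.28
```

Emit:
{"op": "send_rows", "data": {
  "series": [
    {"jaw":0.015,"x":0,"y":0,"z":0,"rx":0,"ry":0,"rz":0},
    {"jaw":0.015,"x":0,"y":0,"z":0,"rx":0,"ry":0,"rz":0},
    {"jaw":0.015,"x":0,"y":0,"z":0,"rx":0,"ry":0,"rz":0},
    {"jaw":0.015,"x":-0.035,"y":0,"z":0,"rx":0,"ry":0,"rz":0},
    {"jaw":0.015,"x":-0.035,"y":0,"z":0,"rx":0,"ry":0,"rz":0},
    {"jaw":0.015,"x":0,"y":0,"z":0,"rx":0,"ry":0,"rz":0}
  ]
}}

```text
t: 3.32
position: [0.4908, 0.1778, 0.154]
eef_rot: [0.703, 0.089, 0.7, -0.087]
wrist_force: [0.8, 0.1, -1.7]
grip_width: 0.281
```

Emit:
{"op": "send_rows", "data": {
  "series": [
    {"jaw":0.015,"x":0,"y":0.036,"z":-0.009,"rx":0,"ry":0,"rz":0},
    {"jaw":0.015,"x":0,"y":0.036,"z":-0.009,"rx":0,"ry":0,"rz":0},
    {"jaw":0.015,"x":0,"y":0.036,"z":-0.009,"rx":0,"ry":0,"rz":0},
    {"jaw":0.015,"x":0,"y":0.036,"z":-0.009,"rx":0,"ry":0,"rz":0},
    {"jaw":0.015,"x":0,"y":0.036,"z":-0.009,"rx":0,"ry":0,"rz":0},
    {"jaw":0.015,"x":0.036,"y":0,"z":0,"rx":0,"ry":0,"rz":0},
    {"jaw":0.015,"x":0.036,"y":0,"z":0,"rx":0,"ry":0,"rz":0},
    {"jaw":0.015,"x":0.036,"y":0,"z":0,"rx":0,"ry":0,"rz":0}
  ]
}}

```text
t: 4.32
position: [0.489, 0.3624, 0.0413]
eef_rot: [0.701, 0.087, 0.702, -0.088]
wrist_force: [0.7, 0.2, -1.3]
grip_width: 0.279
```

Emit:
{"op": "send_rows", "data": {
  "series": [
    {"jaw":0.015,"x":0.01,"y":0,"z":0,"rx":0,"ry":0,"rz":0},
    {"jaw":0.015,"x":0.01,"y":0,"z":0,"rx":0,"ry":0,"rz":0},
    {"jaw":0.015,"x":0.008,"y":0,"z":0,"rx":0,"ry":0,"rz":0},
    {"jaw":0.015,"x":0,"y":0,"z":0,"rx":0,"ry":0,"rz":0}
  ]
}}

```text
t: 4.82
position: [0.4897, 0.3628, 0.0154]
eef_rot: [0.702, 0.088, 0.702, -0.088]
wrist_force: [0.0, 0.5, -1.4]
grip_width: 0.277
```

Emit:
{"op": "send_rows", "data": {
  "series": [
    {"jaw":0.015,"x":0.002,"y":0,"z":0,"rx":0,"ry":0,"rz":0},
    {"jaw":0.015,"x":0.001,"y":0,"z":0,"rx":0,"ry":0,"rz":0},
    {"jaw":0.035,"x":0,"y":0,"z":0,"rx":0,"ry":0,"rz":0},
    {"jaw":0.06,"x":0,"y":0,"z":0,"rx":0,"ry":0,"rz":0},
    {"jaw":0.06,"x":0,"y":0,"z":0,"rx":0,"ry":0,"rz":0},
    {"jaw":0.06,"x":-0.03,"y":0,"z":0,"rx":0,"ry":0,"rz":0},
    {"jaw":0.06,"x":-0.05,"y":0,"z":0,"rx":0,"ry":0,"rz":0},
    {"jaw":0.06,"x":-0.05,"y":0,"z":0,"rx":0,"ry":0,"rz":0}
  ]
}}

```text
t: 5.82
position: [0.4894, 0.3625, 0.1434]
eef_rot: [0.701, 0.088, 0.702, -0.088]
wrist_force: [0.7, -0.5, -1.2]
grip_width: 0.702
```

```bash
python3 - <<'E'
from h import *
log()
c=read_camera("scene");im=c["image"]
cv2.imwrite("pics/s1.png",cv2.resize(im[80:320,120:420],None,fx=2.5,fy=2.5)[:,:,::-1])
E
```

```text
t 5.83 p [0.4894 0.3625 0.1434] x [-0.001 -0.    -1.   ] y [ 0.246  0.969 -0.001] q [ 0.64  0.43  1.75 -0.    0.96 -0.69] F [ 0.7 -0.5 -1.2] g 0.702
```

View pics/s1.png

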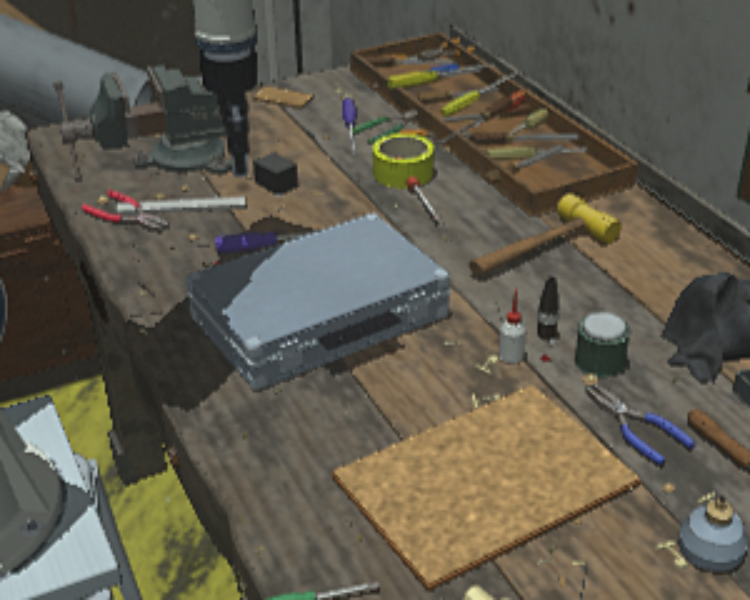

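```bash
cat >> h.py <<'E'
A=np.radians(6.1); C0=np.array([.5175,.1523,0]); CX=np.array([-np.sin(A),np.cos(A),0]); CY=np.array([-np.cos(A),-np.sin(A),0]); Z=np.array([0,0,1.])
def cs(x,y,z): return C0+CX*x+CY*y+Z*z
def tilt(e,yaw=None): # tool points to +case x (left) and down e rad below horizontal (e>pi/2: points right-down); tool y = -case y
    u,v=(CX,CY) if yaw is None else yaw
    return D2R(u*np.cos(e)-Z*np.sin(e),-v)
def lid(th,e,rho=.203,gap=None,y=0,drop=0,hf=.011):
    "TCP pose with the fingertip's upper corner under the lip at lid angle th"
    if gap is None: gap=max(0,(.216-rho)*np.tan(e-th)) if e>th else 0
    gap+=drop
    r=np.array([-np.cos(th),np.sin(th)]); n=np.array([-np.sin(th),-np.cos(th)]) # out along lid, below lid
    K=np.array([.095,.042])+rho*r+gap*n
    x=np.array([np.cos(e),-np.sin(e)]); m=np.array([np.sin(e),np.cos(e)])
    T=K-.008*x-hf*m
    return cs(T[0],y,T[1]),tilt(e)
E
python3 - <<'E'
from h import *
d=np.radians
p,R=lid(0,d(40),rho=.26,drop=.006,gap=.011)
s=plan([(p+[0,.03,.30],tilt(d(90)),.0),(p+[0,0,.13],R,.0)],lin=.055,ang=.17)
print(p,s[0]);plan([(p,R,0)],start=s)
E
```

```text
[{x:-0.022,y:-0.042,z:0.017,rx:0.152,ry:0,rz:-0.001,jaw:0.0},{x:-0.021,y:-0.039,z:0.022,rx:0.152,ry:0,rz:-0.001,jaw:0.0},{x:-0.022,y:-0.035,z:0.029,rx:0.152,ry:0,rz:-0.001,jaw:0.0},{x:-0.021,y:-0.031,z:0.033,rx:0.152,ry:0,rz:-0.001,jaw:0.0},{x:-0.022,y:-0.025,z:0.038,rx:0.152,ry:0,rz:-0.002,jaw:0.0},{x:-0.021,y:-0.019,z:0.041,rx:0.152,ry:0,rz:-0.001,jaw:0.0},{x:-0.021,y:-0.013,z:0.043,rx:0.152,ry:0.001,rz:-0.001,jaw:0.0},{x:-0.022,y:-0.006,z:0.045,rx:0.152,ry:0,rz:-0.001,jaw:0.0}]
[{x:0.028,y:-0.001,z:0.005,rx:0,ry:0.145,rz:0,jaw:0.0},{x:0.028,y:0,z:0.009,rx:0,ry:0.146,rz:0,jaw:0.0},{x:0.025,y:-0.001,z:0.013,rx:0,ry:0.145,rz:0,jaw:0.0},{x:0.024,y:0,z:0.017,rx:0,ry:0.146,rz:0,jaw:0.0},{x:0.021,y:-0.001,z:0.019,rx:0,ry:0.145,rz:0,jaw:0.0},{x:0.018,y:0,z:0.023,rx:0,ry:0.145,rz:0,jaw:0.0}]
14 rows
[ 0.53643615 -0.02489005  0.02171581] [ 0.53687251 -0.02466796  0.15151098]
[{x:0.021,y:0,z:0.025,rx:0,ry:0,rz:0,jaw:0},{x:0.021,y:0,z:0.025,rx:0,ry:0,rz:0,jaw:0},{x:0.02,y:0,z:0.025,rx:0,ry:0,rz:0,jaw:0},{x:0.021,y:0,z:0.025,rx:0,ry:0,rz:0,jaw:0}]
4 rows
```

Emit:
{"op": "send_rows", "data": {
  "series": [
    {"jaw":0,"x":-0.022,"y":-0.042,"z":0.017,"rx":0.152,"ry":0,"rz":-0.001},
    {"jaw":0,"x":-0.021,"y":-0.039,"z":0.022,"rx":0.152,"ry":0,"rz":-0.001},
    {"jaw":0,"x":-0.022,"y":-0.035,"z":0.029,"rx":0.152,"ry":0,"rz":-0.001},
    {"jaw":0,"x":-0.021,"y":-0.031,"z":0.033,"rx":0.152,"ry":0,"rz":-0.001},
    {"jaw":0,"x":-0.022,"y":-0.025,"z":0.038,"rx":0.152,"ry":0,"rz":-0.002},
    {"jaw":0,"x":-0.021,"y":-0.019,"z":0.041,"rx":0.152,"ry":0,"rz":-0.001},
    {"jaw":0,"x":-0.021,"y":-0.013,"z":0.043,"rx":0.152,"ry":0,"rz":-0.001},
    {"jaw":0,"x":-0.022,"y":-0.006,"z":0.045,"rx":0.152,"ry":0,"rz":-0.001}
  ]
}}

```text
t: 6.88
position: [0.5351, 0.0029, 0.3159]
eef_rot: [0.524, 0.471, 0.525, -0.477]
wrist_force: [0.5, -0.1, -0.3]
grip_width: 0.0
```

Emit:
{"op": "send_rows", "data": {
  "series": [
    {"jaw":0,"x":0.028,"y":-0.001,"z":0.005,"rx":0,"ry":0.145,"rz":0},
    {"jaw":0,"x":0.028,"y":0,"z":0.009,"rx":0,"ry":0.146,"rz":0},
    {"jaw":0,"x":0.025,"y":-0.001,"z":0.013,"rx":0,"ry":0.145,"rz":0},
    {"jaw":0,"x":0.024,"y":0,"z":0.017,"rx":0,"ry":0.146,"rz":0},
    {"jaw":0,"x":0.021,"y":-0.001,"z":0.019,"rx":0,"ry":0.145,"rz":0},
    {"jaw":0,"x":0.018,"y":0,"z":0.023,"rx":0,"ry":0.145,"rz":0},
    {"jaw":0,"x":0,"y":0,"z":0,"rx":0,"ry":0,"rz":0},
    {"jaw":0,"x":0,"y":0,"z":0,"rx":0,"ry":0,"rz":0}
  ]
}}

```text
t: 7.88
position: [0.5346, -0.0268, 0.1459]
eef_rot: [0.255, 0.627, 0.698, -0.233]
wrist_force: [0.7, 1.0, -0.3]
grip_width: -0.005
```

```bash
python3 - <<'E'
from h import *
log();d=np.radians
a=lid(0,d(40),rho=.26,drop=.006,gap=.011);b=lid(0,d(40),drop=.006);
s=plan([(*a,0),(*b,0)])
E
```

```text
t 7.88 p [ 0.5346 -0.0268  0.1459] x [-0.085  0.756 -0.649] y [ 0.994  0.106 -0.007] q [-0.46  0.61  1.76  0.71  1.39 -0.93] F [ 0.7  1.  -0.3] g -0.005
[{x:0.02,y:0.001,z:0.023,rx:-0.001,ry:0.002,rz:0.001,jaw:0},{x:0.021,y:0,z:0.024,rx:-0.002,ry:0.002,rz:0.001,jaw:0},{x:0.02,y:0.001,z:0.023,rx:-0.001,ry:0.002,rz:0.001,jaw:0},{x:0.021,y:0,z:0.024,rx:-0.001,ry:0.002,rz:0.001,jaw:0},{x:0.022,y:0,z:-0.019,rx:0,ry:0,rz:0,jaw:0},{x:0.021,y:0,z:-0.018,rx:0,ry:0,rz:0,jaw:0}]
6 rows
```

Emit:
{"op": "send_rows", "data": {
  "series": [
    {"jaw":0,"x":0.02,"y":0.001,"z":0.023,"rx":0,"ry":0.002,"rz":0.001},
    {"jaw":0,"x":0.021,"y":0,"z":0.024,"rx":-0.002,"ry":0.002,"rz":0.001},
    {"jaw":0,"x":0.02,"y":0.001,"z":0.023,"rx":-0.001,"ry":0.002,"rz":0.001},
    {"jaw":0,"x":0.021,"y":0,"z":0.024,"rx":-0.001,"ry":0.002,"rz":0.001},
    {"jaw":0,"x":0.022,"y":0,"z":-0.019,"rx":0,"ry":0,"rz":0},
    {"jaw":0,"x":0.021,"y":0,"z":-0.018,"rx":0,"ry":0,"rz":0},
    {"jaw":0,"x":0,"y":0,"z":0,"rx":0,"ry":0,"rz":0}
  ]
}}

```text
t: 8.75
position: [0.5303, 0.0336, 0.024]
eef_rot: [0.256, 0.627, 0.699, -0.228]
wrist_force: [0.1, -0.8, 0.3]
grip_width: -0.002
```

```bash
python3 - <<'E'
from h import *
log();d=np.radians
print(lid(0,d(40),drop=.006)[0])
W=[]
for th in range(10,101,10):
    e=40 if th<45 else 40+(th-45)*45/55
    W.append((*lid(d(th),d(e)),0))
s=plan(W,lin=.03,ang=.12)
c=read_camera("scene");im=c["image"]
cv2.imwrite("pics/s2.png",cv2.resize(im[120:320,170:370],None,fx=3,fy=3)[:,:,::-1])
E
```

```text
t 8.75 p [0.5303 0.0336 0.024 ] x [-0.082  0.761 -0.643] y [0.994 0.109 0.002] q [-0.38  0.79  1.83  0.82  1.19 -1.07] F [ 0.1 -0.8  0.3] g -0.002
[0.5303791  0.03178722 0.02180752]
[{x:-0.014,y:0,z:-0.016,rx:0.002,ry:0,rz:0,jaw:0},{x:-0.013,y:0,z:-0.017,rx:0.002,ry:0,rz:0.001,jaw:0},{x:-0.009,y:0,z:-0.017,rx:0,ry:0,rz:0,jaw:0},{x:-0.009,y:0,z:-0.017,rx:0,ry:0,rz:0,jaw:0},{x:-0.005,y:0,z:-0.018,rx:0,ry:0,rz:0,jaw:0},{x:-0.005,y:0,z:-0.018,rx:0,ry:0,rz:0,jaw:0},{x:-0.002,y:0,z:-0.019,rx:0,ry:0,rz:0,jaw:0},{x:-0.001,y:0,z:-0.019,rx:0,ry:0,rz:0,jaw:0}]
[{x:0.001,y:0,z:-0.018,rx:0,ry:-0.035,rz:0,jaw:0},{x:0,y:0,z:-0.017,rx:0,ry:-0.036,rz:0,jaw:0},{x:0.003,y:0,z:-0.018,rx:0,ry:-0.071,rz:0,jaw:0},{x:0.001,y:0,z:-0.019,rx:-0.001,ry:-0.072,rz:0,jaw:0},{x:0.003,y:0,z:-0.018,rx:0,ry:-0.071,rz:0,jaw:0},{x:0.002,y:0,z:-0.018,rx:0,ry:-0.072,rz:0,jaw:0},{x:0.004,y:0,z:-0.018,rx:0,ry:-0.071,rz:0,jaw:0},{x:0.002,y:0,z:-0.017,rx:0,ry:-0.071,rz:0,jaw:0}]
[{x:0.004,y:0,z:-0.018,rx:0,ry:-0.072,rz:0,jaw:0},{x:0.004,y:0,z:-0.018,rx:0,ry:-0.071,rz:0,jaw:0},{x:0.005,y:0,z:-0.017,rx:0,ry:-0.071,rz:0,jaw:0},{x:0.003,y:0,z:-0.018,rx:0,ry:-0.072,rz:-0.001,jaw:0}]
20 rows
```

View pics/s2.png

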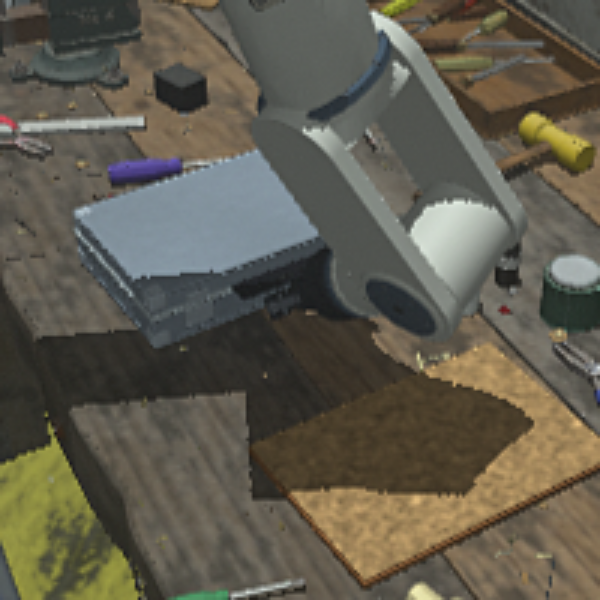

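Emit:
{"op": "send_rows", "data": {
  "series": [
    {"jaw":0,"x":-0.014,"y":0,"z":-0.016,"rx":0.002,"ry":0,"rz":0},
    {"jaw":0,"x":-0.013,"y":0,"z":-0.017,"rx":0.002,"ry":0,"rz":0.001},
    {"jaw":0,"x":-0.009,"y":0,"z":-0.017,"rx":0,"ry":0,"rz":0},
    {"jaw":0,"x":-0.009,"y":0,"z":-0.017,"rx":0,"ry":0,"rz":0},
    {"jaw":0,"x":-0.005,"y":0,"z":-0.018,"rx":0,"ry":0,"rz":0},
    {"jaw":0,"x":-0.005,"y":0,"z":-0.018,"rx":0,"ry":0,"rz":0},
    {"jaw":0,"x":-0.002,"y":0,"z":-0.019,"rx":0,"ry":0,"rz":0},
    {"jaw":0,"x":-0.001,"y":0,"z":-0.019,"rx":0,"ry":0,"rz":0}
  ]
}}

```text
t: 9.8
position: [0.5253, 0.0782, 0.1678]
eef_rot: [0.252, 0.63, 0.698, -0.23]
wrist_force: [1.0, -3.7, -0.9]
grip_width: 0.001
```

```bash
python3 - <<'E'
from h import *
log();d=np.radians
print(lid(d(40),d(40))[0])
c=read_camera("scene");im=c["image"]
cv2.imwrite("pics/s3.png",cv2.resize(im[80:320,140:380],None,fx=2,fy=2)[:,:,::-1])
E
```

```text
t 9.8 p [0.5253 0.0782 0.1678] x [-0.08   0.763 -0.641] y [ 0.995  0.102 -0.004] q [-0.31  0.53  1.86  0.81  1.31 -0.87] F [ 1.  -3.7 -0.9] g 0.001
[0.5253323  0.07901129 0.1692017 ]
```

View pics/s3.png

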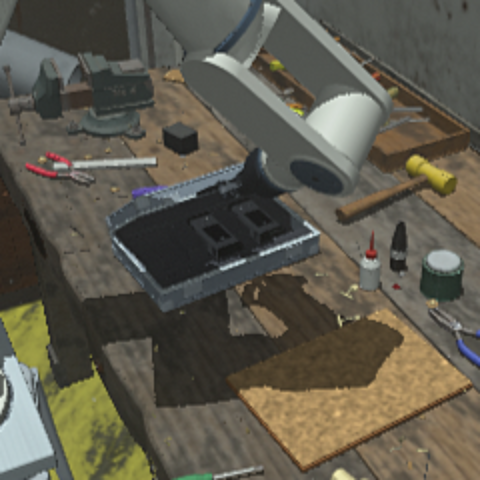

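The lid rides on the finger at about 40°, so I'll continue the arc.

Emit:
{"op": "send_rows", "data": {
  "series": [
    {"jaw":0,"x":0.001,"y":0,"z":-0.018,"rx":0,"ry":-0.035,"rz":0},
    {"jaw":0,"x":0,"y":0,"z":-0.017,"rx":0,"ry":-0.036,"rz":0},
    {"jaw":0,"x":0.003,"y":0,"z":-0.018,"rx":0,"ry":-0.071,"rz":0},
    {"jaw":0,"x":0.001,"y":0,"z":-0.019,"rx":-0.001,"ry":-0.072,"rz":0},
    {"jaw":0,"x":0.003,"y":0,"z":-0.018,"rx":0,"ry":-0.071,"rz":0},
    {"jaw":0,"x":0.002,"y":0,"z":-0.018,"rx":0,"ry":-0.072,"rz":0},
    {"jaw":0,"x":0.004,"y":0,"z":-0.018,"rx":0,"ry":-0.071,"rz":0},
    {"jaw":0,"x":0.002,"y":0,"z":-0.017,"rx":0,"ry":-0.071,"rz":0}
  ]
}}

```text
t: 10.85
position: [0.5125, 0.1967, 0.2437]
eef_rot: [0.417, 0.553, 0.614, -0.378]
wrist_force: [1.1, -1.1, -2.2]
grip_width: -0.0
```

```bash
python3 - <<'E'
from h import *
log();d=np.radians
print(lid(d(80),d(40+35*45/55))[0])
plan([(*lid(d(th),d(40+(th-45)*45/55)),0) for th in (90,100)],lin=.02)
E
```

```text
t 10.85 p [0.5125 0.1967 0.2437] x [-0.041  0.363 -0.931] y [ 0.995  0.103 -0.004] q [ 0.14  0.23  1.85  0.42  1.09 -0.17] F [ 1.1 -1.1 -2.2] g -0.0
[0.51254905 0.19862717 0.24535913]
[{x:0.004,y:0,z:-0.019,rx:-0.002,ry:-0.072,rz:0.001,jaw:0},{x:0.002,y:0,z:-0.019,rx:-0.002,ry:-0.072,rz:0.002,jaw:0},{x:0.005,y:0,z:-0.017,rx:0,ry:-0.071,rz:0,jaw:0},{x:0.004,y:0,z:-0.018,rx:0,ry:-0.072,rz:0,jaw:0}]
4 rows
```

Emit:
{"op": "send_rows", "data": {
  "series": [
    {"jaw":0,"x":0.004,"y":0,"z":-0.019,"rx":-0.002,"ry":-0.072,"rz":0.001},
    {"jaw":0,"x":0.002,"y":0,"z":-0.019,"rx":-0.002,"ry":-0.072,"rz":0.002},
    {"jaw":0,"x":0.005,"y":0,"z":-0.017,"rx":0,"ry":-0.071,"rz":0},
    {"jaw":0,"x":0.004,"y":0,"z":-0.018,"rx":0,"ry":-0.072,"rz":0},
    {"jaw":0,"x":0,"y":0,"z":0,"rx":0,"ry":0,"rz":0}
  ]
}}

```text
t: 11.48
position: [0.5042, 0.2716, 0.2482]
eef_rot: [0.502, 0.492, 0.55, -0.45]
wrist_force: [-0.3, -0.2, 0.3]
grip_width: -0.003
```

```bash
python3 - <<'E'
from h import *
log();d=np.radians
print(lid(d(100),d(85))[0])
E
```

```text
t 11.47 p [0.5042 0.2716 0.2482] x [-0.01   0.089 -0.996] y [ 0.994  0.109 -0.001] q [0.44 0.25 1.76 0.1  1.1  0.29] F [-0.3 -0.2  0.3] g -0.003
[0.50489759 0.2702237  0.24892682]
```

Emit:
{"op": "send_rows", "data": {
  "series": [
    {"jaw":0,"x":0,"y":0,"z":0.01,"rx":0,"ry":0,"rz":0},
    {"jaw":0,"x":-0.01,"y":0,"z":0.03,"rx":0,"ry":0,"rz":0},
    {"jaw":0,"x":-0.02,"y":0,"z":0.05,"rx":0,"ry":-0.05,"rz":0},
    {"jaw":0,"x":-0.02,"y":0,"z":0.05,"rx":0,"ry":-0.037,"rz":0},
    {"jaw":0.07,"x":-0.01,"y":0,"z":0.05,"rx":0,"ry":0,"rz":0},
    {"jaw":0.07,"x":-0.01,"y":0,"z":0.05,"rx":0,"ry":0,"rz":0},
    {"jaw":0.07,"x":0,"y":0,"z":0.05,"rx":0,"ry":0,"rz":0},
    {"jaw":0.07,"x":0,"y":0,"z":0,"rx":0,"ry":0,"rz":0}
  ]
}}

```text
t: 12.48
position: [0.5357, -0.0263, 0.3078]
eef_rot: [0.524, 0.475, 0.525, -0.474]
wrist_force: [-0.6, 0.1, 0.2]
grip_width: 0.817
```

```bash
python3 - <<'E'
from h import *
log()
c=read_camera("top");im=c["image"]
for n in("scene","top"):
    c=read_camera(n);np.savez(f"{n}1.npz",**c)
a=np.load("top1.npz")["image"][130:310,150:400];b=np.load("scene1.npz")["image"][90:270,150:400]
cv2.imwrite("pics/s4.png",np.vstack([cv2.resize(v,None,fx=2.2,fy=2.2,interpolation=cv2.INTER_CUBIC)[:300] if 0 else cv2.resize(v,(750,540))[:, :] for v in (a,)])[:,:,::-1])
cv2.imwrite("pics/s5.png",cv2.resize(b,(750,540))[:,:,::-1])
E
```

```text
t 12.47 p [ 0.5357 -0.0263  0.3078] x [ 0.     0.003 -1.   ] y [0.995 0.1   0.   ] q [-0.05  0.15  1.74  0.    1.25 -0.15] F [-0.6  0.1  0.2] g 0.817
```

View pics/s4.png

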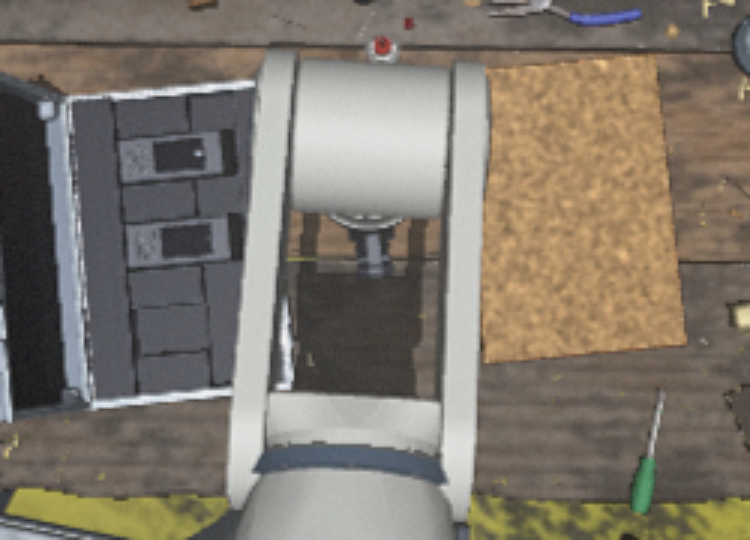

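View pics/s5.png

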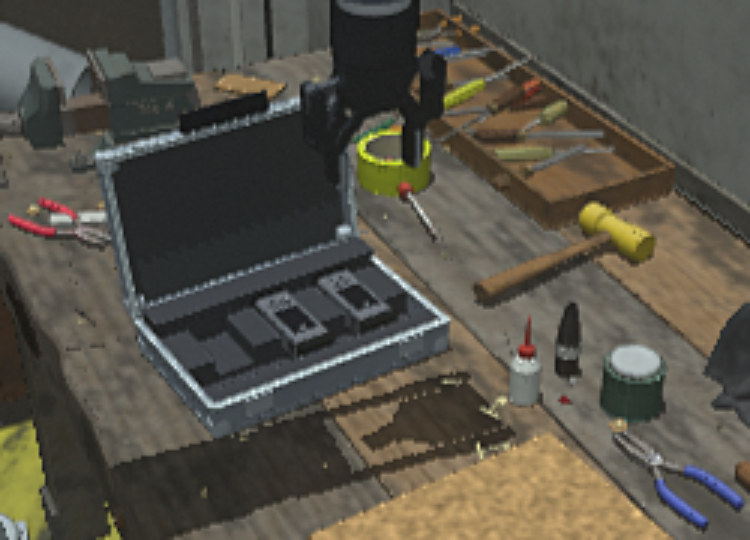

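Two meters are present: meter1 at crop (180,155) and meter2 at (180,242). The third pocket is empty, and the lid stands by itself. Next: check the lid angle and meter positions in numbers, and fit the arm kinematics from the logged poses so I can check reachability for the flip.

```bash
cat > kin.py <<'E'
from h import *
from scipy.optimize import least_squares
Lg=[json.loads(l) for l in open("log.jsonl")]
Rz=lambda a:Rn.from_euler("z",a);Ry=lambda a:Rn.from_euler("y",a)
def fk(q,k):
    a,h,L1,e,L2,LT=k
    R=Rz(q[0]);p=R.apply([a,0,h]);R=R*Ry(q[1]);p=p+R.apply([0,0,L1]);R=R*Ry(q[2]);p=p+R.apply([e,0,L2])
    R=R*Rz(k4*q[3])*Ry(q[4]);p=p+R.apply([0,0,LT]);R=R*Rz(k6*q[5]); return p,R
best=None
for k4 in(1,-1):
  for k6 in(1,-1):
    f=least_squares(lambda k:np.concatenate([fk(q,k)[0]-p for q,p,_ in Lg]),[0,.4,.4,0,.4,.25])
    dirs=max(np.linalg.norm(fk(q,f.x)[1].as_matrix()[:,2]-np.array(M)[:,0]) for q,p,M in Lg)
    ys=[fk(q,f.x)[1].as_matrix().T@np.array(M)[:,1] for q,p,M in Lg]; sp=np.ptp(ys,0).max()
    if best is None or f.cost+dirs+sp<best[0]: best=(f.cost+dirs+sp,k4,k6,f.x,ys[0],f.cost**.5,dirs,sp)
_,k4,k6,K,Y0,*rest=best
OFF=Rn.from_matrix(np.c_[[0,0,1],np.round(Y0),np.cross([0,0,1],np.round(Y0))])
LO=np.array([-2.63,-.92,.06,-1.3,0,-3.02]);HI=np.array([2.63,2.1,2.66,4.44,2.69,3.02])
def ik(P,Q,q0,free=False):
    def r(q):
        p,R=fk(q,K); return np.r_[(p-P)*5,((R*OFF).inv()*Q).as_rotvec()]
    s=least_squares(r,q0) if free else least_squares(r,np.clip(q0,LO+1e-3,HI-1e-3),bounds=(LO,HI)); return s.x,np.linalg.norm(r(s.x))
if __name__=="__main__": print(k4,k6,K.round(4),Y0.round(3),rest)
E
python3 kin.py; python3 - <<'E'
from h import *
c=dict(np.load("scene1.npz"));t=dict(np.load("top1.npz"))
print("lip seen (210,129),(239.3,121.7)")
for th in(90,95,100,105,110):
    a=np.radians(th);X=[cs(.095-.216*np.cos(a)-.003*0+np.sin(a)*.006,y,.042+.216*np.sin(a)+np.cos(a)*.006) for y in(.055,-.055)]
    print(th,proj(c,X).round(1).tolist())
for n,u in(("m1 front L",(232,133)),("m1 front R",(237,176)),("m1 rearfar",(118,143)),("m1 rearnear",(123,184)),("m2 rear far",(125,225)),("m2 rear near",(130,266))):
    w=cast(t,np.array(u)/3+[150,130],.048)[0]-C0; print(n,(w@CX*1e3).round(1),(w@CY*1e3).round(1))
E
```

```text
1 1 [-0.0012  0.2942  0.5689  0.0569  0.4946  0.337 ] [-1.  0.  0.] [np.float64(0.0026411346233459958), np.float64(6.280753146391884e-16), np.float64(7.866845594316406e-16)]
lip seen (210,129),(239.3,121.7)
90 [[213.2, 131.9], [243.4, 123.4]]
95 [[210.6, 130.1], [240.7, 121.7]]
100 [[208.2, 128.7], [238.0, 120.5]]
105 [[205.9, 127.9], [235.5, 119.8]]
110 [[203.7, 127.6], [233.1, 119.6]]
m1 front L -59.6 -98.2
m1 front R -60.7 -56.6
m1 rearfar 49.1 -98.9
m1 rearnear 47.7 -59.3
m2 rear far 49.0 -20.2
m2 rear near 47.6 19.1
```

```bash
cat >> h.py <<'E'
def yawed(d): # CX,CY turned by d rad about vertical (negative = clockwise from above)
    r=Rn.from_rotvec([0,0,d]); return r.apply(CX),r.apply(CY)
def fromG(G,R): return np.array(G)+R.apply([.011,0,0])
E
python3 - <<'E'
from kin import *
d=np.radians
qs=np.array([-.05,.15,1.74,0,1.25,-.15])
def run(seq,q=qs):
    for n,G,e,y in seq:
        q2=q
        R=tilt(d(e),yawed(d(y)));q2,err=ik(fromG(G,R),R,q,False)
        print(n,e,y,q2.round(2),"err",err.round(4));q=q2
    return q
q=qs
for ym in(-.081,0):
  print("pick");run([("p",cs(-.043,ym,.036),70,0),("p",cs(-.043,ym,.036),60,0),("t",cs(-.043,ym,.07),78,0)])
for G0 in([.57,-.22],[.62,-.22],[.50,-.22]):
  for y in(0,-20,-40):
    print("G0",G0,"yaw",y)
    a=run([("up",[*G0,.25],90,y),("up",[*G0,.2],120,y),("st",[*G0,.115],150,y)])
    b=run([("up",[*G0,.25],90,y),("up",[*G0,.25],60,y),("st",[*G0,.072],40,y),("lay",[*G0,.037],90,y),("lay",[*G0,.037],130,y)])
E
```

```text
pick
p 70 0 [ 0.01  0.63  1.8   0.49  0.81 -0.45] err 0.0
p 60 0 [-0.07  0.67  1.79  0.68  0.91 -0.66] err 0.0
t 78 0 [ 0.08  0.56  1.79  0.29  0.82 -0.22] err 0.0
pick
p 70 0 [-0.    0.55  1.98  0.54  0.73 -0.53] err 0.0
p 60 0 [-0.1   0.6   1.97  0.72  0.84 -0.77] err 0.0
t 78 0 [ 0.08  0.47  1.97  0.32  0.74 -0.26] err 0.0
G0 [0.57, -0.22] yaw 0
up 90 0 [-0.37  0.33  1.66 -0.    1.15 -0.47] err 0.0
up 120 0 [-0.1   0.36  1.87 -0.66  0.92  0.2 ] err 0.0
st 150 0 [ 0.11  0.67  1.96 -1.29  1.12  1.  ] err 0.0
up 90 0 [-0.37  0.33  1.66 -0.    1.15 -0.47] err 0.0
up 60 0 [-0.58  0.51  1.5   0.4   1.49 -0.79] err 0.0
st 40 0 [-0.67  0.87  1.45  0.58  1.52 -1.02] err 0.0
lay 90 0 [-0.37  0.59  1.8   0.    0.74 -0.47] err 0.0
lay 130 0 [-0.02  0.66  1.95 -1.11  0.79  0.79] err 0.0
G0 [0.57, -0.22] yaw -20
up 90 -20 [-0.37  0.33  1.66  0.    1.15 -0.13] err 0.0
up 120 -20 [-0.1   0.43  1.74 -0.58  1.12  0.44] err 0.0
st 150 -20 [ 0.08  0.76  1.74 -1.    1.34  0.95] err 0.0
up 90 -20 [-0.37  0.33  1.66  0.    1.15 -0.13] err 0.0
up 60 -20 [-0.62  0.44  1.61  0.5   1.33 -0.56] err 0.0
st 40
[... 2775 characters left out ...]
60 -20 [-0.69  0.35  1.74  0.48  1.32 -0.63] err 0.0
st 40 -20 [-0.81  0.75  1.75  0.73  1.3  -1.02] err 0.0
lay 90 -20 [-0.41  0.53  1.95  0.    0.67 -0.17] err 0.0
lay 130 -20 [-0.03  0.66  1.95 -0.89  0.94  0.91] err 0.0
G0 [0.5, -0.22] yaw -40
up 90 -40 [-0.41  0.23  1.8  -0.    1.11  0.18] err 0.0
up 120 -40 [-0.14  0.41  1.78 -0.5   1.24  0.68] err 0.0
st 150 -40 [ 0.02  0.77  1.7  -0.79  1.49  1.04] err 0.0
up 90 -40 [-0.41  0.23  1.8  -0.    1.11  0.18] err 0.0
up 60 -40 [-0.72  0.27  1.86  0.57  1.15 -0.4 ] err 0.0
st 40 -40 [-0.87  0.68  1.93  0.97  1.11 -0.99] err 0.0
lay 90 -40 [-0.41  0.53  1.95 -0.    0.67  0.18] err 0.0
lay 130 -40 [-0.07  0.72  1.79 -0.67  1.12  0.97] err 0.0
```

```bash
python3 - <<'E'
from h import *
d=np.radians
R=tilt(d(60));G=cs(-.043,-.0805,.036);P=fromG(G,R)
s=plan([(P-R.apply([.1,0,0])+[0,0,.02],R,.062),(P-R.apply([.04,0,0]),R,.062),(P,R,.062,2)],lin=.05,ang=.15);print(P)
E
```

```text
[{x:0.035,y:0.016,z:-0.018,rx:0,ry:0.104,rz:0,jaw:0.062},{x:0.037,y:0.016,z:-0.013,rx:-0.001,ry:0.104,rz:0,jaw:0.062},{x:0.037,y:0.016,z:-0.01,rx:0,ry:0.104,rz:-0.001,jaw:0.062},{x:0.039,y:0.017,z:-0.006,rx:-0.001,ry:0.104,rz:0,jaw:0.062},{x:0.039,y:0.016,z:-0.002,rx:0,ry:0.104,rz:0,jaw:0.062},{x:0.039,y:0,z:0.005,rx:0,ry:0,rz:0,jaw:0.062},{x:0.039,y:0,z:0.005,rx:0,ry:0,rz:0,jaw:0.062},{x:0.02,y:0,z:0,rx:0,ry:0,rz:0,jaw:0.062}]
[{x:0.02,y:0,z:0,rx:0,ry:0,rz:0,jaw:0.062}]
9 rows
[0.60152911 0.12356658 0.02647372]
```

Stop 40 mm short first and check the pose.

Emit:
{"op": "send_rows", "data": {
  "series": [
    {"jaw":0.062,"x":0.035,"y":0.016,"z":-0.018,"rx":0,"ry":0.104,"rz":0},
    {"jaw":0.062,"x":0.037,"y":0.016,"z":-0.013,"rx":-0.001,"ry":0.104,"rz":0},
    {"jaw":0.062,"x":0.037,"y":0.016,"z":-0.01,"rx":0,"ry":0.104,"rz":-0.001},
    {"jaw":0.062,"x":0.039,"y":0.017,"z":-0.006,"rx":-0.001,"ry":0.104,"rz":0},
    {"jaw":0.062,"x":0.039,"y":0.016,"z":-0.002,"rx":0,"ry":0.104,"rz":0},
    {"jaw":0.062,"x":0.039,"y":0,"z":0.005,"rx":0,"ry":0,"rz":0},
    {"jaw":0.062,"x":0.039,"y":0,"z":0.005,"rx":0,"ry":0,"rz":0},
    {"jaw":0.062,"x":0,"y":0,"z":0,"rx":0,"ry":0,"rz":0}
  ]
}}

```text
t: 13.62
position: [0.6019, 0.1059, 0.0584]
eef_rot: [0.371, 0.577, 0.646, -0.335]
wrist_force: [0.5, 0.6, -0.8]
grip_width: 0.734
```

```bash
python3 - <<'E'
from h import *
log();d=np.radians
R=tilt(d(60));G=cs(-.043,-.0805,.036);P=fromG(G,R)
s=plan([(P,R,.062,2)])
c=read_camera("wrist");np.savez("w1.npz",**c);cv2.imwrite("pics/w1.png",c["image"][:,:,::-1])
E
```

```text
t 13.62 p [0.6019 0.1059 0.0584] x [-0.06   0.497 -0.866] y [ 0.994  0.11  -0.005] q [-0.1   0.63  1.77  0.63  0.97 -0.64] F [ 0.5  0.6 -0.8] g 0.734
[{x:0.018,y:0.001,z:0,rx:0,ry:0,rz:0.003,jaw:0.062},{x:0.018,y:0.001,z:0.001,rx:0.001,ry:0,rz:0.004,jaw:0.062}]
2 rows
```

View pics/w1.png

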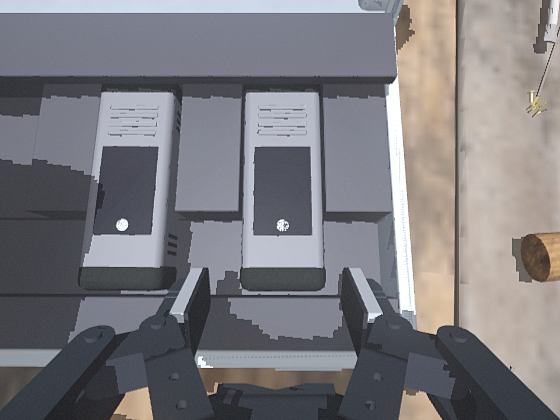

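The wrist view shows the meter's front end (242–325 px) between the pads (205 and 345). The aim is good, so I'll advance and grip.

Emit:
{"op": "send_rows", "data": {
  "series": [
    {"jaw":0.062,"x":0.018,"y":0.001,"z":0,"rx":0,"ry":0,"rz":0.003},
    {"jaw":0.062,"x":0.018,"y":0.001,"z":0.001,"rx":0,"ry":0,"rz":0.003},
    {"jaw":0.062,"x":0,"y":0,"z":0,"rx":0,"ry":0,"rz":0},
    {"jaw":0.035,"x":0,"y":0,"z":0,"rx":0,"ry":0,"rz":0},
    {"jaw":0.035,"x":0,"y":0,"z":0,"rx":0,"ry":0,"rz":0},
    {"jaw":0.035,"x":0,"y":0,"z":0,"rx":0,"ry":0,"rz":0},
    {"jaw":0.035,"x":0,"y":0,"z":0,"rx":0,"ry":0,"rz":0},
    {"jaw":0.035,"x":0,"y":0,"z":0,"rx":0,"ry":0,"rz":0}
  ],
  "force": 70
}}

```text
t: 14.68
position: [0.6051, 0.1211, 0.0296]
eef_rot: [0.374, 0.58, 0.642, -0.333]
wrist_force: [-2.5, -2.5, 5.8]
grip_width: 0.503
```

```bash
cat >> h.py <<'E'
def extract(p,R,phis,pivot=(.0605,.049),y=0): # rotate TCP about a point in the case's x-z plane by phi (front up), cumulative rad
    piv=cs(pivot[0],y,pivot[1]); out=[]
    for f in phis:
        q=Rn.from_rotvec(CY*f) # check: lifts -x end
        out.append((piv+q.apply(p-piv),q*R))
    return out
E
python3 - <<'E'
from h import *
p,R,o=log();d=np.radians
q=Rn.from_rotvec(CY*.3).apply(-CX);print("lift dir",q.round(2))
W=extract(p,R,[d(3.5),d(7),d(10.5),d(13.5),d(16.5)])
pl,Rl=W[-1]; ax=Rn.from_rotvec(CY*d(16.5)).apply(-CX)
W+= [(pl+ax*.03,Rl),(pl+ax*.03+[0,0,.06],Rl)]
W=[(*w,.035) for w in W]
plan(W,lin=.03)
E
```

```text
t 14.68 p [0.6051 0.1211 0.0296] x [-0.047  0.497 -0.867] y [0.994 0.105 0.006] q [-0.07  0.67  1.78  0.67  0.91 -0.66] F [-2.5 -2.5  5.8] g 0.503
lift dir [ 0.1  -0.95  0.3 ]
[{x:-0.006,y:0,z:-0.002,rx:0,ry:-0.061,rz:0,jaw:0.035},{x:-0.006,y:0,z:-0.002,rx:-0.001,ry:-0.061,rz:0,jaw:0.035},{x:-0.006,y:0,z:-0.003,rx:0,ry:-0.061,rz:0,jaw:0.035},{x:-0.005,y:0,z:-0.002,rx:0,ry:-0.053,rz:0,jaw:0.035},{x:-0.005,y:0,z:-0.002,rx:-0.001,ry:-0.052,rz:0,jaw:0.035},{x:-0.007,y:0,z:0.013,rx:0,ry:0,rz:0,jaw:0.035},{x:-0.008,y:0,z:0.013,rx:0,ry:0,rz:0,jaw:0.035},{x:-0.029,y:0,z:-0.007,rx:0,ry:0,rz:0,jaw:0.035}]
[{x:-0.029,y:0.001,z:-0.006,rx:0,ry:0,rz:0,jaw:0.035}]
9 rows
```

Emit:
{"op": "send_rows", "data": {
  "series": [
    {"jaw":0.035,"x":-0.003,"y":0,"z":0,"rx":0,"ry":0,"rz":0},
    {"jaw":0.035,"x":-0.006,"y":0,"z":-0.002,"rx":0,"ry":-0.061,"rz":0},
    {"jaw":0.035,"x":-0.006,"y":0,"z":-0.002,"rx":-0.001,"ry":-0.061,"rz":0},
    {"jaw":0.035,"x":-0.006,"y":0,"z":-0.003,"rx":0,"ry":-0.061,"rz":0},
    {"jaw":0.035,"x":-0.005,"y":0,"z":-0.002,"rx":0,"ry":-0.053,"rz":0},
    {"jaw":0.035,"x":-0.005,"y":0,"z":-0.002,"rx":-0.001,"ry":-0.052,"rz":0},
    {"jaw":0.035,"x":0,"y":0,"z":0,"rx":0,"ry":0,"rz":0}
  ]
}}

```text
t: 15.55
position: [0.6051, 0.1191, 0.0617]
eef_rot: [0.464, 0.526, 0.583, -0.412]
wrist_force: [1.5, -1.5, -4.5]
grip_width: 0.499
```

```bash
python3 - <<'E'
from h import *
p,R,o=log()
E
```

```text
t 15.55 p [0.6051 0.1191 0.0617] x [-0.018  0.231 -0.973] y [0.994 0.108 0.007] q [ 0.07  0.56  1.79  0.32  0.82 -0.27] F [ 1.5 -1.5 -4.5] g 0.499
```

Emit:
{"op": "send_rows", "data": {
  "series": [
    {"jaw":0.035,"x":-0.007,"y":0,"z":0.013,"rx":0,"ry":0,"rz":0},
    {"jaw":0.035,"x":-0.008,"y":0,"z":0.013,"rx":0,"ry":0,"rz":0},
    {"jaw":0.035,"x":-0.02,"y":0,"z":0.005,"rx":0,"ry":0,"rz":0},
    {"jaw":0.035,"x":-0.03,"y":0,"z":0,"rx":0,"ry":0,"rz":0},
    {"jaw":0.035,"x":-0.03,"y":0,"z":0,"rx":0,"ry":0,"rz":0},
    {"jaw":0.035,"x":-0.04,"y":0,"z":0,"rx":0,"ry":0,"rz":0},
    {"jaw":0.035,"x":0,"y":0,"z":0,"rx":0,"ry":0,"rz":0}
  ]
}}

```text
t: 16.42
position: [0.613, 0.0562, 0.1902]
eef_rot: [0.464, 0.528, 0.581, -0.411]
wrist_force: [0.0, -0.6, -2.4]
grip_width: 0.503
```

```bash
python3 - <<'E'
from h import *
p,R,o=log()
c=read_camera("scene");np.savez("s6.npz",**c)
t=read_camera("top");np.savez("t6.npz",**t)
a=cv2.resize(c["image"][40:280,120:420],(500,400));b=cv2.resize(t["image"][130:310,150:400],(300,216));b=np.vstack([b,np.zeros((184,300,3),np.uint8)])
cv2.imwrite("pics/s6.png",np.hstack([a,b])[:,:,::-1])
E
```

```text
t 16.43 p [0.613  0.0562 0.1902] x [-0.012  0.231 -0.973] y [0.994 0.105 0.013] q [-0.04  0.4   1.7   0.27  1.07 -0.28] F [ 0.  -0.6 -2.4] g 0.503
```

View pics/s6.png

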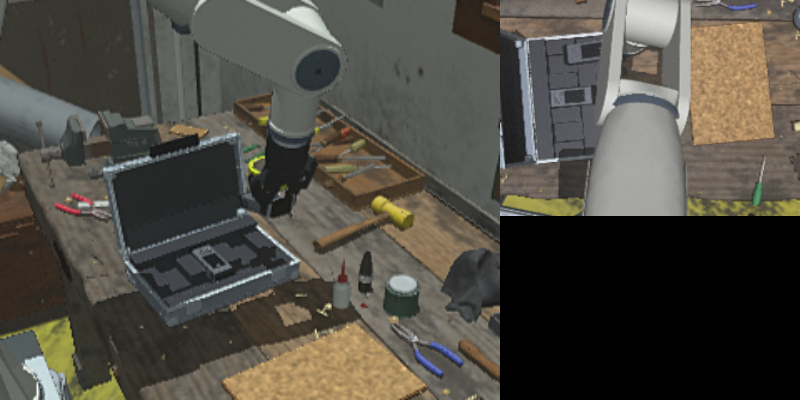

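Only meter2 is left in the case; meter1 is in the hand, and the lid and board haven't moved. Next I carry it to the board and stand it on its rear end.

```bash
cat >> h.py <<'E'
U,V=yawed(np.radians(-20))
E
cat > st.py <<'E'
from h import *
import sys
d=np.radians
def stand(M,gx,gz,e,zf=.012): # TCP pose with meter standing at M; grip gx toward front, gz toward back of centre
    R=tilt(d(e),(U,V)); return fromG(np.array([*M,zf+.06+gx])+U*gz,R),R
if __name__=="__main__":
    p,R=stand([.605,-.255],.046,.006,150)
    print(p); s=plan([([.61,-.05,.26],tilt(d(100),yawed(d(-5))),.035),(p+[0,0,.08],R,.035)],lin=.04,ang=.13)
    plan([(p+[0,0,.012],R,.035)],start=s)
E
python3 st.py
```

```text
[ 0.60415289 -0.25842302  0.1125    ]
[{x:-0.024,y:-0.003,z:0.022,rx:0.022,ry:-0.102,rz:-0.001,jaw:0.035},{x:-0.022,y:-0.002,z:0.024,rx:0.022,ry:-0.102,rz:-0.001,jaw:0.035},{x:-0.019,y:-0.002,z:0.026,rx:0.022,ry:-0.103,rz:-0.002,jaw:0.035},{x:-0.016,y:-0.001,z:0.028,rx:0.022,ry:-0.102,rz:-0.001,jaw:0.035},{x:0.015,y:-0.001,z:0.028,rx:0.032,ry:-0.124,rz:-0.022,jaw:0.035},{x:0.017,y:-0.001,z:0.025,rx:0.031,ry:-0.124,rz:-0.022,jaw:0.035},{x:0.021,y:0.001,z:0.023,rx:0.032,ry:-0.124,rz:-0.022,jaw:0.035},{x:0.024,y:0.002,z:0.021,rx:0.031,ry:-0.124,rz:-0.022,jaw:0.035}]
[{x:0.026,y:0.004,z:0.017,rx:0.032,ry:-0.124,rz:-0.022,jaw:0.035},{x:0.028,y:0.004,z:0.014,rx:0.031,ry:-0.123,rz:-0.023,jaw:0.035},{x:0.029,y:0.005,z:0.01,rx:0.032,ry:-0.124,rz:-0.022,jaw:0.035}]
11 rows
[{x:0.017,y:0,z:-0.03,rx:0,ry:0,rz:0,jaw:0.035},{x:0.017,y:0,z:-0.029,rx:0,ry:0,rz:0,jaw:0.035}]
2 rows
```

Emit:
{"op": "send_rows", "data": {
  "series": [
    {"jaw":0.035,"x":-0.024,"y":-0.003,"z":0.022,"rx":0.022,"ry":-0.102,"rz":-0.001},
    {"jaw":0.035,"x":-0.022,"y":-0.002,"z":0.024,"rx":0.022,"ry":-0.102,"rz":-0.001},
    {"jaw":0.035,"x":-0.019,"y":-0.002,"z":0.026,"rx":0.022,"ry":-0.103,"rz":-0.002},
    {"jaw":0.035,"x":-0.016,"y":-0.001,"z":0.028,"rx":0.022,"ry":-0.102,"rz":-0.001},
    {"jaw":0.035,"x":0.015,"y":-0.001,"z":0.028,"rx":0.032,"ry":-0.124,"rz":-0.022},
    {"jaw":0.035,"x":0.017,"y":-0.001,"z":0.025,"rx":0.031,"ry":-0.124,"rz":-0.022},
    {"jaw":0.035,"x":0.021,"y":0.001,"z":0.023,"rx":0.032,"ry":-0.124,"rz":-0.022},
    {"jaw":0.035,"x":0.024,"y":0.002,"z":0.021,"rx":0.031,"ry":-0.124,"rz":-0.022}
  ]
}}

```text
t: 17.52
position: [0.606, -0.1694, 0.2194]
eef_rot: [-0.59, -0.315, -0.295, 0.682]
wrist_force: [-0.1, -0.6, -2.4]
grip_width: 0.5
```

Emit:
{"op": "send_rows", "data": {
  "series": [
    {"jaw":0.035,"x":0.026,"y":0.004,"z":0.017,"rx":0.032,"ry":-0.124,"rz":-0.022},
    {"jaw":0.035,"x":0.028,"y":0.004,"z":0.014,"rx":0.031,"ry":-0.123,"rz":-0.023},
    {"jaw":0.035,"x":0.029,"y":0.005,"z":0.01,"rx":0.032,"ry":-0.124,"rz":-0.022},
    {"jaw":0.035,"x":0,"y":0,"z":0,"rx":0,"ry":0,"rz":0},
    {"jaw":0.035,"x":0,"y":0,"z":0,"rx":0,"ry":0,"rz":0}
  ]
}}

```text
t: 18.15
position: [0.6039, -0.2577, 0.1912]
eef_rot: [-0.595, -0.204, -0.161, 0.76]
wrist_force: [-0.2, -0.1, -1.5]
grip_width: 0.503
```

```bash
python3 - <<'E'
from st import *
log()
p,R=stand([.605,-.255],.046,.006,150)
plan([(p+[0,0,.012],R,.035)],lin=.03)
c=read_camera("scene");np.savez("s7.npz",**c)
uv=proj(c,[[.605,-.255,.012+.06+.08]])[0].astype(int);print(uv)
a=c["image"][uv[1]-110:uv[1]+110,uv[0]-120:uv[0]+120]
cv2.imwrite("pics/s7.png",cv2.resize(a,None,fx=2.7,fy=2.7)[:,:,::-1])
E
```

```text
t 18.15 p [ 0.6039 -0.2577  0.1912] x [-0.208 -0.84  -0.502] y [ 0.971 -0.239 -0.003] q [ 0.03  0.67  1.65 -1.01  1.4   0.77] F [-0.2 -0.1 -1.5] g 0.503
[{x:0.011,y:0,z:-0.019,rx:0.001,ry:-0.001,rz:0,jaw:0.035},{x:0.012,y:0,z:-0.019,rx:0.001,ry:0,rz:0,jaw:0.035},{x:0.011,y:0.001,z:-0.019,rx:0.001,ry:-0.001,rz:0.001,jaw:0.035}]
3 rows
[337 233]
```

View pics/s7.png

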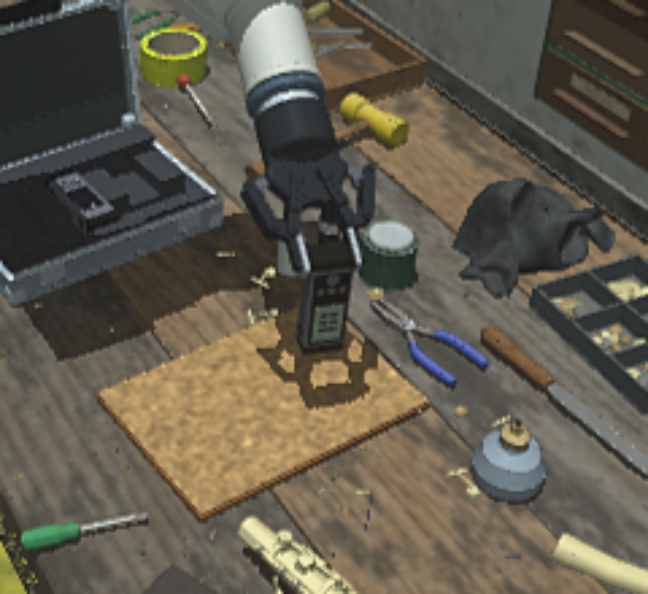

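The meter hangs upright with its display facing the camera, and its lower edge is at (300–345, 347). I'll compare its edges with those of an ideal upright box.

```bash
python3 - <<'E'
from st import *
c=dict(np.load("s7.npz"))
M=np.array([.605,-.255]);o=np.array([337-120,233-110])
for f in(-4,0,4):
    print("tilt",f)
    for sy in(-1,1):   # V side
        r=Rn.from_rotvec(V*d(f)); B=np.array([*M,.0907])
        q=[B+r.apply(V*.022*sy-U*.015+Z*h) for h in(0,.12)]
        print(sy,((proj(c,q)-o)*2.7).round(0).tolist())
E
```

```text
tilt -4
-1 [[346.0, 352.0], [360.0, 262.0]]
1 [[304.0, 359.0], [315.0, 269.0]]
tilt 0
-1 [[347.0, 352.0], [357.0, 256.0]]
1 [[304.0, 358.0], [312.0, 262.0]]
tilt 4
-1 [[347.0, 351.0], [354.0, 250.0]]
1 [[304.0, 357.0], [309.0, 256.0]]
```

Emit:
{"op": "send_rows", "data": {
  "series": [
    {"jaw":0.035,"x":0.011,"y":0,"z":-0.019,"rx":0.001,"ry":-0.001,"rz":0},
    {"jaw":0.035,"x":0.012,"y":0,"z":-0.019,"rx":0.001,"ry":0,"rz":0},
    {"jaw":0.035,"x":0.011,"y":0.001,"z":-0.019,"rx":0.001,"ry":0,"rz":0.001},
    {"jaw":0.035,"x":0.002,"y":0,"z":-0.003,"rx":0,"ry":0,"rz":0},
    {"jaw":0.035,"x":0,"y":0,"z":0,"rx":0,"ry":0,"rz":0}
  ]
}}

```text
t: 18.82
position: [0.6046, -0.2597, 0.1214]
eef_rot: [-0.596, -0.204, -0.159, 0.761]
wrist_force: [-0.6, -0.3, -1.4]
grip_width: 0.498
```

Emit:
{"op": "send_rows", "data": {
  "series": [
    {"jaw":0.035,"x":0.002,"y":0,"z":-0.003,"rx":0,"ry":0,"rz":0},
    {"jaw":0.035,"x":0,"y":0,"z":0,"rx":0,"ry":0,"rz":0}
  ]
}}

```text
t: 19.08
position: [0.6048, -0.2599, 0.1185]
eef_rot: [-0.596, -0.204, -0.158, 0.761]
wrist_force: [1.2, 0.0, -1.2]
grip_width: 0.502
```

Emit:
{"op": "send_rows", "data": {
  "series": [
    {"jaw":0.035,"x":0.001,"y":0,"z":-0.002,"rx":0,"ry":0,"rz":0},
    {"jaw":0.035,"x":0,"y":0,"z":0,"rx":0,"ry":0,"rz":0}
  ]
}}

```text
t: 19.32
position: [0.6047, -0.2597, 0.116]
eef_rot: [-0.596, -0.204, -0.159, 0.761]
wrist_force: [0.2, 1.2, -2.7]
grip_width: 0.502
```

Emit:
{"op": "send_rows", "data": {
  "series": [
    {"jaw":0.035,"x":0.001,"y":0,"z":-0.002,"rx":0,"ry":0,"rz":0},
    {"jaw":0.035,"x":0,"y":0,"z":0,"rx":0,"ry":0,"rz":0}
  ]
}}

```text
t: 19.58
position: [0.6048, -0.2598, 0.1155]
eef_rot: [-0.596, -0.203, -0.157, 0.761]
wrist_force: [-2.2, 2.7, 8.7]
grip_width: 0.502
```

Emit:
{"op": "send_rows", "data": {
  "series": [
    {"jaw":0.035,"x":0,"y":0,"z":-0.001,"rx":0,"ry":0,"rz":0},
    {"jaw":0.045,"x":0,"y":0,"z":0,"rx":0,"ry":0,"rz":0},
    {"jaw":0.05,"x":0,"y":0,"z":0,"rx":0,"ry":0,"rz":0},
    {"jaw":0.062,"x":0,"y":0,"z":0,"rx":0,"ry":0,"rz":0},
    {"jaw":0.062,"x":0,"y":0,"z":0,"rx":0,"ry":0,"rz":0},
    {"jaw":0.062,"x":-0.01,"y":0,"z":0,"rx":0,"ry":0,"rz":0},
    {"jaw":0.062,"x":-0.02,"y":0,"z":0,"rx":0,"ry":0,"rz":0},
    {"jaw":0.062,"x":-0.02,"y":0,"z":0,"rx":0,"ry":0,"rz":0}
  ],
  "force": 40
}}

```text
t: 20.58
position: [0.6158, -0.2156, 0.1388]
eef_rot: [-0.596, -0.204, -0.158, 0.76]
wrist_force: [0.9, 0.2, -0.0]
grip_width: 0.725
```

```bash
python3 - <<'E'
from st import *
p,R,_=log()
# retreat, up, over the top, down on the right with e=40
G2=np.array([.605,-.255,.012+.062])-U*.010   # grip: 5 mm in from the display face
R2=tilt(d(40),(U,V));P2=fromG(G2,R2);print(P2)
B=P2-R2.apply([.11,0,0])
s=plan([(p-R.apply([.05,0,0])+[0,0,.03],R,.062),(np.array([.605,-.255,.24]),tilt(d(95),(U,V)),.062),(B+[0,0,.02],R2,.062)],lin=.045,ang=.15)
plan([(P2-R2.apply([.04,0,0]),R2,.062),(P2,R2,.062,2)],start=s)
c=read_camera("scene");np.savez("s8.npz",**c)
uv=proj(c,[[.605,-.255,.072]])[0].astype(int);a=c["image"][uv[1]-60:uv[1]+50,uv[0]-60:uv[0]+60]
cv2.imwrite("pics/s8.png",cv2.resize(a,None,fx=4,fy=4)[:,:,::-1])
E
```

```text
t 20.57 p [ 0.6158 -0.2156  0.1388] x [-0.207 -0.841 -0.499] y [ 0.971 -0.24   0.002] q [ 0.09  0.76  1.62 -0.98  1.4   0.86] F [ 0.9  0.2 -0. ] g 0.725
[ 0.604622   -0.25652743  0.06692934]
[{x:-0.032,y:0,z:0.013,rx:0,ry:0,rz:0,jaw:0.062},{x:-0.033,y:0,z:0.013,rx:0,ry:0,rz:0,jaw:0.062},{x:0.007,y:0,z:0.012,rx:0,ry:0.137,rz:0,jaw:0.062},{x:0.006,y:0,z:0.012,rx:0,ry:0.137,rz:-0.001,jaw:0.062},{x:0.003,y:0,z:0.013,rx:0,ry:0.138,rz:0,jaw:0.062},{x:0.002,y:0,z:0.014,rx:-0.001,ry:0.137,rz:0,jaw:0.062},{x:0,y:-0.001,z:0.014,rx:0,ry:0.137,rz:-0.001,jaw:0.062},{x:-0.002,y:0,z:0.013,rx:0,ry:0.137,rz:0,jaw:0.062}]
[{x:-0.004,y:0,z:0.014,rx:0,ry:0.138,rz:0,jaw:0.062},{x:0.013,y:0,z:0.011,rx:0,ry:0.137,rz:0,jaw:0.062},{x:0.011,y:0,z:0.013,rx:0,ry:0.137,rz:0,jaw:0.062},{x:0.009,y:0,z:0.014,rx:0,ry:0.137,rz:0,jaw:0.062},{x:0.008,y:0,z:0.016,rx:0,ry:0.137,rz:0,jaw:0.062},{x:0.005,y:0,z:0.016,rx:0,ry:0.137,rz:0,jaw:0.062},{x:0.003,y:0,z:0.016,rx:0,ry:0.138,rz:0,jaw:0.062},{x:0,y:0,z:0.017,rx:0,ry:0.137,rz:0,jaw:0.062}]
16 rows
[{x:0.028,y:0,z:0.005,rx:0,ry:0,rz:0,jaw:0.062},{x:0.027,y:0,z:0.006,rx:0,ry:0,rz:0,jaw:0.062},{x:0.028,y:0,z:0.005,rx:0,ry:0,rz:0,jaw:0.062},{x:0.02,y:0,z:0,rx:0,ry:0,rz:0,jaw:0.062},{x:0.02,y:0,z:0,rx:0,ry:0,rz:0,jaw:0.062}]
5 rows
```

View pics/s8.png

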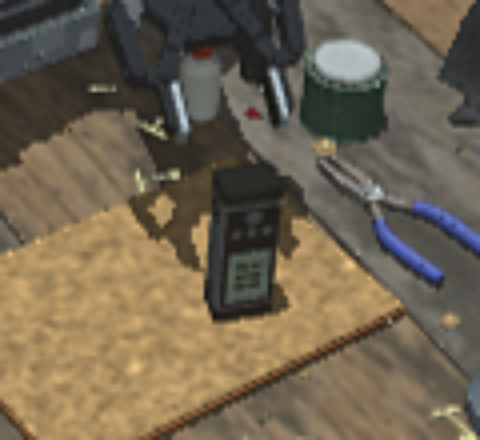

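Meter1 stands on its end. Its bottom front corners are at crop (213,319) and (272,312), which I'll turn into a foot position while starting the move over the top.

```bash
python3 - <<'E'
from st import *
c=dict(np.load("s8.npz"))
uv=proj(c,[[.605,-.255,.072]])[0].astype(int);o=uv-60
w=cast(c,np.array([(213,319),(272,312)])/4+o,.012);print(w.round(4),np.linalg.norm(w[0]-w[1]), "foot c",(w.mean(0)+U*.015).round(4),"edge dir",((w[1]-w[0])/np.linalg.norm(w[1]-w[0])).round(3),"-V",(-V).round(3))
w=cast(c,np.array([(219,198),(282,190)])/4+o,.132);print("top front",w.round(4),(w.mean(0)+U*.015).round(4))
E
```

```text
[[ 0.5849 -0.2578  0.012 ]
 [ 0.6254 -0.2705  0.012 ]] 0.042443438525614316 foot c [ 0.6088 -0.2496  0.012 ] edge dir [ 0.955 -0.298  0.   ] -V [ 0.971 -0.24  -0.   ]
top front [[ 0.5766 -0.2652  0.132 ]
 [ 0.6178 -0.277   0.132 ]] [ 0.6008 -0.2565  0.132 ]
```

Emit:
{"op": "send_rows", "data": {
  "series": [
    {"jaw":0.062,"x":-0.032,"y":0,"z":0.013,"rx":0,"ry":0,"rz":0},
    {"jaw":0.062,"x":-0.033,"y":0,"z":0.013,"rx":0,"ry":0,"rz":0},
    {"jaw":0.062,"x":0.007,"y":0,"z":0.012,"rx":0,"ry":0.137,"rz":0},
    {"jaw":0.062,"x":0.006,"y":0,"z":0.012,"rx":0,"ry":0.137,"rz":0},
    {"jaw":0.062,"x":0.003,"y":0,"z":0.013,"rx":0,"ry":0.138,"rz":0},
    {"jaw":0.062,"x":0.002,"y":0,"z":0.014,"rx":-0.001,"ry":0.137,"rz":0},
    {"jaw":0.062,"x":0,"y":-0.001,"z":0.014,"rx":0,"ry":0.137,"rz":-0.001},
    {"jaw":0.062,"x":-0.002,"y":0,"z":0.013,"rx":0,"ry":0.137,"rz":0}
  ]
}}

```text
t: 21.62
position: [0.6077, -0.2439, 0.2339]
eef_rot: [-0.482, -0.492, -0.385, 0.614]
wrist_force: [0.4, -0.2, -0.8]
grip_width: 0.731
```

Emit:
{"op": "send_rows", "data": {
  "series": [
    {"jaw":0.062,"x":-0.004,"y":0,"z":0.014,"rx":0,"ry":0.138,"rz":0},
    {"jaw":0.062,"x":0.009,"y":0,"z":0.014,"rx":0,"ry":0.137,"rz":0},
    {"jaw":0.062,"x":0.007,"y":0,"z":0.016,"rx":0,"ry":0.137,"rz":0},
    {"jaw":0.062,"x":0.006,"y":0,"z":0.018,"rx":0,"ry":0.137,"rz":0},
    {"jaw":0.062,"x":0.005,"y":0,"z":0.02,"rx":0,"ry":0.137,"rz":0},
    {"jaw":0.062,"x":0.005,"y":0,"z":0.018,"rx":0,"ry":0.137,"rz":0},
    {"jaw":0.062,"x":0.003,"y":0,"z":0.016,"rx":0,"ry":0.138,"rz":0},
    {"jaw":0.062,"x":0,"y":0,"z":0.017,"rx":0,"ry":0.137,"rz":0}
  ]
}}

```text
t: 22.62
position: [0.58, -0.3564, 0.1687]
eef_rot: [0.211, 0.74, 0.58, -0.267]
wrist_force: [0.0, -0.2, 0.1]
grip_width: 0.723
```

```bash
python3 - <<'E'
from st import *
p,R,_=log()
G2=np.array([.606,-.252,.074])-U*.010
R2=tilt(d(40),(U,V));P2=fromG(G2,R2)
plan([(P2-R2.apply([.07,0,0]),R2,.062),(P2-R2.apply([.0,0,0]),R2,.062,3)])
print(P2)
E
```

```text
t 22.62 p [ 0.58   -0.3564  0.1687] x [ 0.185  0.746 -0.64 ] y [ 0.971 -0.239  0.002] q [-0.87  0.8   1.32  0.68  1.62 -0.81] F [ 0.  -0.2  0.1] g 0.723
[{x:0.038,y:0,z:0.005,rx:0.001,ry:-0.002,rz:0,jaw:0.062},{x:0.039,y:0,z:0.005,rx:0.002,ry:-0.002,rz:0,jaw:0.062},{x:0.023,y:0,z:0,rx:0,ry:0,rz:0,jaw:0.062},{x:0.023,y:0,z:0,rx:0,ry:0,rz:0,jaw:0.062},{x:0.024,y:0,z:0,rx:0,ry:0,rz:0,jaw:0.062}]
5 rows
[ 0.605622   -0.25352743  0.06692934]
```

Emit:
{"op": "send_rows", "data": {
  "series": [
    {"jaw":0.062,"x":0.038,"y":0,"z":0.005,"rx":0.001,"ry":-0.002,"rz":0},
    {"jaw":0.062,"x":0.039,"y":0,"z":0.005,"rx":0.002,"ry":-0.002,"rz":0},
    {"jaw":0.062,"x":0.023,"y":0,"z":0,"rx":0,"ry":0,"rz":0},
    {"jaw":0.062,"x":0.023,"y":0,"z":0,"rx":0,"ry":0,"rz":0},
    {"jaw":0.062,"x":0.024,"y":0,"z":0,"rx":0,"ry":0,"rz":0},
    {"jaw":0.062,"x":0,"y":0,"z":0,"rx":0,"ry":0,"rz":0}
  ]
}}

```text
t: 23.38
position: [0.6049, -0.2514, 0.0649]
eef_rot: [0.21, 0.739, 0.579, -0.271]
wrist_force: [-0.3, -0.1, 0.8]
grip_width: 0.725
```

Emit:
{"op": "send_rows", "data": {
  "series": [
    {"jaw":0.055,"x":0,"y":0,"z":0,"rx":0,"ry":0,"rz":0},
    {"jaw":0.05,"x":0,"y":0,"z":0,"rx":0,"ry":0,"rz":0},
    {"jaw":0.046,"x":0,"y":0,"z":0,"rx":0,"ry":0,"rz":0},
    {"jaw":0.042,"x":0,"y":0,"z":0,"rx":0,"ry":0,"rz":0},
    {"jaw":0.035,"x":0,"y":0,"z":0,"rx":0,"ry":0,"rz":0},
    {"jaw":0.035,"x":0,"y":0,"z":0,"rx":0,"ry":0,"rz":0},
    {"jaw":0.035,"x":0,"y":0,"z":0,"rx":0,"ry":0,"rz":0}
  ],
  "force": 60
}}

```text
t: 24.25
position: [0.6053, -0.2538, 0.0663]
eef_rot: [0.211, 0.74, 0.578, -0.271]
wrist_force: [-2.8, -3.7, 5.5]
grip_width: 0.507
```

```bash
python3 - <<'E'
from st import *
p,R,_=log()
c=read_camera("scene");np.savez("s9.npz",**c)
# lay: lift 20, then pitch 90 deg while grip point goes to lying height
L=np.array([.619,-.195]) # centre of lying meter
G=p-R.apply([.011,0,0]);rel=G-np.array([.606,-.252,.072]);gu,gz=rel@U,rel[2];print("G rel: toward back",gu,"up",gz)
W=[(p+[0,0,.02],R,.035)]
def laid(phi,zc): # phi: further pitch 0..90; centre of meter at height zc
    f=Rn.from_rotvec(V*phi); cen=np.array([*L,zc]); return fromG(cen+f.apply(rel),f*R),f*R
for a,z in((30,.10),(60,.075),(90,.045)): W.append((*laid(d(a),z),.035))
W.append((*laid(d(90),.030),.035))
s=plan(W,lin=.04,ang=.13)
E
```

```text
t 24.25 p [ 0.6053 -0.2538  0.0663] x [ 0.184  0.741 -0.646] y [ 0.97  -0.242 -0.001] q [-0.75  0.85  1.49  0.75  1.38 -0.88] F [-2.8 -3.7  5.5] g 0.507
G rel: toward back -0.010342358987432888 up 0.0014349980232452042
[{x:-0.013,y:0,z:-0.015,rx:0,ry:0,rz:0,jaw:0.035},{x:0.007,y:0,z:-0.009,rx:0,ry:-0.105,rz:0,jaw:0.035},{x:0.007,y:0,z:-0.009,rx:0,ry:-0.104,rz:0,jaw:0.035},{x:0.005,y:-0.001,z:-0.01,rx:0,ry:-0.105,rz:0.001,jaw:0.035},{x:0.004,y:0,z:-0.011,rx:0,ry:-0.105,rz:0,jaw:0.035},{x:0.003,y:0,z:-0.011,rx:0,ry:-0.105,rz:0,jaw:0.035},{x:0.004,y:0,z:0.002,rx:0,ry:-0.105,rz:0,jaw:0.035},{x:0.004,y:0,z:0.001,rx:0,ry:-0.104,rz:0.001,jaw:0.035}]
[{x:0.005,y:0,z:0.001,rx:0,ry:-0.105,rz:0,jaw:0.035},{x:0.004,y:0,z:0,rx:-0.001,ry:-0.105,rz:0,jaw:0.035},{x:0.005,y:0,z:0,rx:0,ry:-0.104,rz:0,jaw:0.035},{x:0.005,y:0,z:-0.001,rx:0,ry:-0.105,rz:0,jaw:0.035},{x:0.005,y:0,z:-0.001,rx:0,ry:-0.105,rz:0,jaw:0.035},{x:0.005,y:0,z:-0.002,rx:0,ry:-0.104,rz:0.001,jaw:0.035},{x:0.005,y:0,z:-0.003,rx:0,ry:-0.105,rz:0,jaw:0.035},{x:0.004,y:0,z:-0.003,rx:0,ry:-0.105,rz:0,jaw:0.035}]
[{x:0.012,y:0,z:-0.01,rx:0,ry:0,rz:0,jaw:0.035}]
17 rows
```

Emit:
{"op": "send_rows", "data": {
  "series": [
    {"jaw":0.035,"x":-0.013,"y":0,"z":-0.015,"rx":0,"ry":0,"rz":0},
    {"jaw":0.035,"x":0.007,"y":0,"z":-0.009,"rx":0,"ry":-0.105,"rz":0},
    {"jaw":0.035,"x":0.007,"y":0,"z":-0.009,"rx":0,"ry":-0.104,"rz":0},
    {"jaw":0.035,"x":0.005,"y":-0.001,"z":-0.01,"rx":0,"ry":-0.105,"rz":0.001},
    {"jaw":0.035,"x":0.004,"y":0,"z":-0.011,"rx":0,"ry":-0.105,"rz":0},
    {"jaw":0.035,"x":0.003,"y":0,"z":-0.011,"rx":0,"ry":-0.105,"rz":0},
    {"jaw":0.035,"x":0.004,"y":0,"z":0.002,"rx":0,"ry":-0.105,"rz":0},
    {"jaw":0.035,"x":0.004,"y":0,"z":0.001,"rx":0,"ry":-0.104,"rz":0.001}
  ]
}}

```text
t: 25.3
position: [0.6178, -0.1989, 0.0885]
eef_rot: [0.406, 0.593, 0.463, -0.519]
wrist_force: [-0.3, 0.7, -2.5]
grip_width: 0.507
```

Emit:
{"op": "send_rows", "data": {
  "series": [
    {"jaw":0.035,"x":0.005,"y":0,"z":0.001,"rx":0,"ry":-0.105,"rz":0},
    {"jaw":0.035,"x":0.004,"y":0,"z":0,"rx":-0.001,"ry":-0.105,"rz":0},
    {"jaw":0.035,"x":0.005,"y":0,"z":0,"rx":0,"ry":-0.104,"rz":0},
    {"jaw":0.035,"x":0.005,"y":0,"z":-0.001,"rx":0,"ry":-0.105,"rz":0},
    {"jaw":0.035,"x":0.005,"y":0,"z":-0.001,"rx":0,"ry":-0.105,"rz":0},
    {"jaw":0.035,"x":0.005,"y":0,"z":-0.002,"rx":0,"ry":-0.104,"rz":0.001},
    {"jaw":0.035,"x":0.005,"y":0,"z":-0.003,"rx":0,"ry":-0.105,"rz":0},
    {"jaw":0.035,"x":0.004,"y":0,"z":-0.003,"rx":0,"ry":-0.105,"rz":0}
  ]
}}

```text
t: 26.3
position: [0.6179, -0.1993, 0.0477]
eef_rot: [-0.559, -0.331, -0.257, 0.715]
wrist_force: [-0.4, -0.2, -2.4]
grip_width: 0.502
```

```bash
python3 - <<'E'
from st import *
p,R,_=log()
x=R.as_matrix()[:,0];print("e",np.degrees(np.arctan2(-x[2],x@U)))
G=p-R.apply([.011,0,0]);print("G z",G[2])
c=read_camera("scene");np.savez("s10.npz",**c)
uv=proj(c,[[.619,-.195,.045]])[0].astype(int);a=c["image"][uv[1]-60:uv[1]+60,uv[0]-75:uv[0]+75]
cv2.imwrite("pics/s10.png",cv2.resize(a,None,fx=4,fy=4)[:,:,::-1])
E
```

```text
t 26.3 p [ 0.6179 -0.1993  0.0477] x [-0.154 -0.63  -0.761] y [ 0.97  -0.242  0.003] q [ 0.01  0.75  1.67 -0.79  1.09  0.77] F [-0.4 -0.2 -2.4] g 0.502
e 130.40842469642968
G z 0.0560941417910541
```

View pics/s10.png

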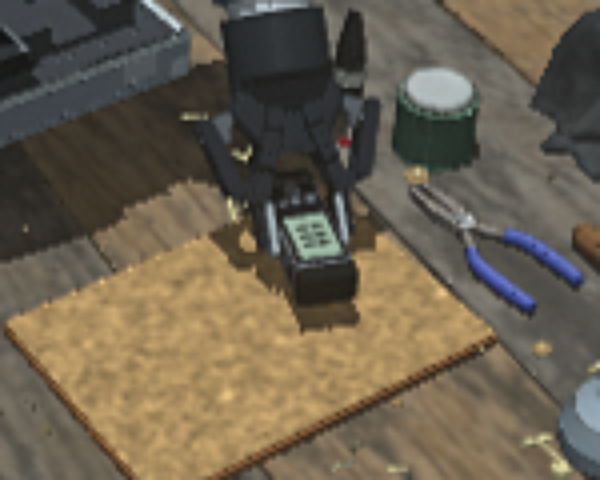

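Emit:
{"op": "send_rows", "data": {
  "series": [
    {"jaw":0.035,"x":0.005,"y":0,"z":-0.004,"rx":0,"ry":0,"rz":0},
    {"jaw":0.035,"x":0.005,"y":0,"z":-0.004,"rx":0,"ry":0,"rz":0},
    {"jaw":0.035,"x":0,"y":0,"z":0,"rx":0,"ry":0,"rz":0}
  ]
}}

```text
t: 26.72
position: [0.6171, -0.2008, 0.034]
eef_rot: [-0.558, -0.332, -0.259, 0.715]
wrist_force: [0.6, 0.0, -1.8]
grip_width: 0.505
```

Emit:
{"op": "send_rows", "data": {
  "series": [
    {"jaw":0.035,"x":0.0015,"y":0,"z":-0.0013,"rx":0,"ry":0,"rz":0},
    {"jaw":0.035,"x":0,"y":0,"z":0,"rx":0,"ry":0,"rz":0}
  ]
}}

```text
t: 26.98
position: [0.6174, -0.2003, 0.0322]
eef_rot: [-0.559, -0.332, -0.259, 0.715]
wrist_force: [0.0, 0.5, -1.7]
grip_width: 0.506
```

Emit:
{"op": "send_rows", "data": {
  "series": [
    {"jaw":0.035,"x":0.0015,"y":0,"z":-0.0013,"rx":0,"ry":0,"rz":0},
    {"jaw":0.035,"x":0,"y":0,"z":0,"rx":0,"ry":0,"rz":0}
  ]
}}

```text
t: 27.22
position: [0.6174, -0.2, 0.0298]
eef_rot: [-0.559, -0.332, -0.259, 0.715]
wrist_force: [0.1, 1.0, -1.2]
grip_width: 0.508
```

Emit:
{"op": "send_rows", "data": {
  "series": [
    {"jaw":0.035,"x":0.0015,"y":0,"z":-0.0013,"rx":0,"ry":0,"rz":0},
    {"jaw":0.035,"x":0,"y":0,"z":0,"rx":0,"ry":0,"rz":0}
  ]
}}

```text
t: 27.48
position: [0.6173, -0.1999, 0.0278]
eef_rot: [-0.559, -0.332, -0.259, 0.715]
wrist_force: [0.4, 0.1, -2.0]
grip_width: 0.51
```

Emit:
{"op": "send_rows", "data": {
  "series": [
    {"jaw":0.035,"x":0.0008,"y":0,"z":-0.0006,"rx":0,"ry":0,"rz":0},
    {"jaw":0.035,"x":0,"y":0,"z":0,"rx":0,"ry":0,"rz":0}
  ]
}}

```text
t: 27.72
position: [0.6174, -0.2001, 0.0269]
eef_rot: [-0.559, -0.332, -0.259, 0.715]
wrist_force: [0.0, -0.1, -1.7]
grip_width: 0.501
```

Emit:
{"op": "send_rows", "data": {
  "series": [
    {"jaw":0.035,"x":0.0008,"y":0,"z":-0.0006,"rx":0,"ry":0,"rz":0},
    {"jaw":0.035,"x":0,"y":0,"z":0,"rx":0,"ry":0,"rz":0}
  ]
}}

```text
t: 27.98
position: [0.6173, -0.2001, 0.0259]
eef_rot: [-0.559, -0.332, -0.259, 0.715]
wrist_force: [0.4, -0.6, -1.9]
grip_width: 0.504
```

Emit:
{"op": "send_rows", "data": {
  "series": [
    {"jaw":0.035,"x":0.0008,"y":0,"z":-0.0006,"rx":0,"ry":0,"rz":0},
    {"jaw":0.035,"x":0,"y":0,"z":0,"rx":0,"ry":0,"rz":0}
  ]
}}

```text
t: 28.22
position: [0.6175, -0.2002, 0.0254]
eef_rot: [-0.559, -0.332, -0.259, 0.715]
wrist_force: [-1.5, 1.4, 3.6]
grip_width: 0.507
```

Emit:
{"op": "send_rows", "data": {
  "series": [
    {"jaw":0.035,"x":0.0008,"y":0,"z":-0.0006,"rx":0,"ry":0,"rz":0},
    {"jaw":0.035,"x":0,"y":0,"z":0,"rx":0,"ry":0,"rz":0}
  ]
}}

```text
t: 28.48
position: [0.6175, -0.2002, 0.0254]
eef_rot: [-0.559, -0.331, -0.258, 0.715]
wrist_force: [-3.0, 6.4, 13.0]
grip_width: 0.506
```

Emit:
{"op": "send_rows", "data": {
  "series": [
    {"jaw":0.035,"x":-0.0008,"y":0,"z":0.0006,"rx":0,"ry":0,"rz":0},
    {"jaw":0.045,"x":0,"y":0,"z":0,"rx":0,"ry":0,"rz":0},
    {"jaw":0.05,"x":0,"y":0,"z":0,"rx":0,"ry":0,"rz":0},
    {"jaw":0.062,"x":0,"y":0,"z":0,"rx":0,"ry":0,"rz":0},
    {"jaw":0.062,"x":-0.01,"y":0,"z":0,"rx":0,"ry":0,"rz":0},
    {"jaw":0.062,"x":-0.03,"y":0,"z":0,"rx":0,"ry":0,"rz":0},
    {"jaw":0.062,"x":-0.04,"y":0,"z":0,"rx":0,"ry":0,"rz":0},
    {"jaw":0.062,"x":-0.04,"y":0,"z":0,"rx":0,"ry":0,"rz":0}
  ],
  "force": 40
}}

```text
t: 29.48
position: [0.6362, -0.1238, 0.1179]
eef_rot: [-0.559, -0.332, -0.259, 0.714]
wrist_force: [0.8, -0.7, -1.3]
grip_width: 0.725
```

```bash
python3 - <<'E'
from st import *
p,R,_=log()
R2=tilt(d(60));G=cs(-.043,-.0005,.040);P=fromG(G,R2);print(P)
B=P-R2.apply([.04,0,0])
plan([(p+[-.03,.04,.1],tilt(d(100),yawed(d(-5))),.062),(P-R2.apply([.12,0,0]),R2,.062),(B,R2,.062)],lin=.045,ang=.14)
E
```

```text
t 29.48 p [ 0.6362 -0.1238  0.1179] x [-0.155 -0.627 -0.764] y [ 0.971 -0.241  0.001] q [ 0.12  0.67  1.6  -0.69  1.25  0.72] F [ 0.8 -0.7 -1.3] g 0.725
[0.52198207 0.11506546 0.03047372]
[{x:-0.019,y:-0.008,z:0.008,rx:-0.048,ry:0.105,rz:0.022,jaw:0.062},{x:-0.021,y:-0.007,z:0.006,rx:-0.048,ry:0.105,rz:0.023,jaw:0.062},{x:-0.02,y:-0.008,z:0.003,rx:-0.049,ry:0.105,rz:0.022,jaw:0.062},{x:-0.022,y:-0.007,z:0,rx:-0.048,ry:0.105,rz:0.023,jaw:0.062},{x:-0.021,y:-0.006,z:-0.002,rx:-0.048,ry:0.104,rz:0.022,jaw:0.062},{x:0.01,y:-0.013,z:-0.025,rx:-0.015,ry:0.116,rz:-0.003,jaw:0.062},{x:0.012,y:-0.012,z:-0.025,rx:-0.014,ry:0.117,rz:-0.002,jaw:0.062},{x:0.016,y:-0.011,z:-0.023,rx:-0.015,ry:0.116,rz:-0.003,jaw:0.062}]
[{x:0.017,y:-0.012,z:-0.021,rx:-0.015,ry:0.116,rz:-0.002,jaw:0.062},{x:0.021,y:-0.011,z:-0.019,rx:-0.014,ry:0.117,rz:-0.003,jaw:0.062},{x:0.022,y:-0.011,z:-0.017,rx:-0.015,ry:0.116,rz:-0.002,jaw:0.062},{x:0.04,y:0,z:0,rx:0,ry:0,rz:0,jaw:0.062},{x:0.04,y:0,z:0,rx:0,ry:0,rz:0,jaw:0.062}]
13 rows
```

Emit:
{"op": "send_rows", "data": {
  "series": [
    {"jaw":0.062,"x":-0.019,"y":-0.008,"z":0.008,"rx":-0.048,"ry":0.105,"rz":0.022},
    {"jaw":0.062,"x":-0.021,"y":-0.007,"z":0.006,"rx":-0.048,"ry":0.105,"rz":0.023},
    {"jaw":0.062,"x":-0.02,"y":-0.008,"z":0.003,"rx":-0.049,"ry":0.105,"rz":0.022},
    {"jaw":0.062,"x":-0.022,"y":-0.007,"z":0,"rx":-0.048,"ry":0.105,"rz":0.023},
    {"jaw":0.062,"x":-0.021,"y":-0.006,"z":-0.002,"rx":-0.048,"ry":0.104,"rz":0.022},
    {"jaw":0.062,"x":0.01,"y":-0.013,"z":-0.025,"rx":-0.015,"ry":0.116,"rz":-0.003},
    {"jaw":0.062,"x":0.012,"y":-0.012,"z":-0.025,"rx":-0.014,"ry":0.117,"rz":-0.002},
    {"jaw":0.062,"x":0.016,"y":-0.011,"z":-0.023,"rx":-0.015,"ry":0.116,"rz":-0.003}
  ]
}}

```text
t: 30.48
position: [0.5676, -0.0137, 0.1751]
eef_rot: [0.466, 0.523, 0.561, -0.441]
wrist_force: [0.0, -0.2, -0.4]
grip_width: 0.729
```

Emit:
{"op": "send_rows", "data": {
  "series": [
    {"jaw":0.062,"x":0.017,"y":-0.012,"z":-0.021,"rx":-0.015,"ry":0.116,"rz":-0.002},
    {"jaw":0.062,"x":0.021,"y":-0.011,"z":-0.019,"rx":-0.014,"ry":0.117,"rz":-0.003},
    {"jaw":0.062,"x":0.022,"y":-0.011,"z":-0.017,"rx":-0.015,"ry":0.116,"rz":-0.002},
    {"jaw":0.062,"x":0.04,"y":0,"z":0,"rx":0,"ry":0,"rz":0},
    {"jaw":0.062,"x":0.035,"y":0,"z":0,"rx":0,"ry":0,"rz":0},
    {"jaw":0.062,"x":0,"y":0,"z":0,"rx":0,"ry":0,"rz":0}
  ]
}}

```text
t: 31.22
position: [0.5223, 0.093, 0.0672]
eef_rot: [0.371, 0.578, 0.645, -0.335]
wrist_force: [-0.0, 0.8, 0.6]
grip_width: 0.728
```

```bash
python3 - <<'E'
from st import *
p,R,_=log()
R2=tilt(d(60));P=fromG(cs(-.043,-.0005,.040),R2)
plan([(P,R2,.062,2)])
t=read_camera("top");c=read_camera("scene");w=read_camera("wrist");np.savez("t11.npz",**t)
uv=proj(c,[[.619,-.195,.045]])[0].astype(int)
a=cv2.resize(c["image"][uv[1]-60:uv[1]+60,uv[0]-75:uv[0]+75],(400,320));b=cv2.resize(t["image"][130:270,225:400],(400,320));e=cv2.resize(w["image"],(373,280))
cv2.imwrite("pics/s11.png",np.vstack([np.hstack([a,b]),np.hstack([e,np.zeros((280,427,3),np.uint8)])])[:,:,::-1])
E
```

```text
t 31.23 p [0.5223 0.093  0.0672] x [-0.057  0.497 -0.866] y [ 0.994  0.108 -0.003] q [-0.14  0.53  1.95  0.66  0.92 -0.72] F [-0.   0.8  0.6] g 0.728
[{x:0.021,y:0.001,z:0,rx:0,ry:0,rz:0.002,jaw:0.062},{x:0.022,y:0.001,z:-0.001,rx:0,ry:-0.001,rz:0.002,jaw:0.062}]
2 rows
```

View pics/s11.png

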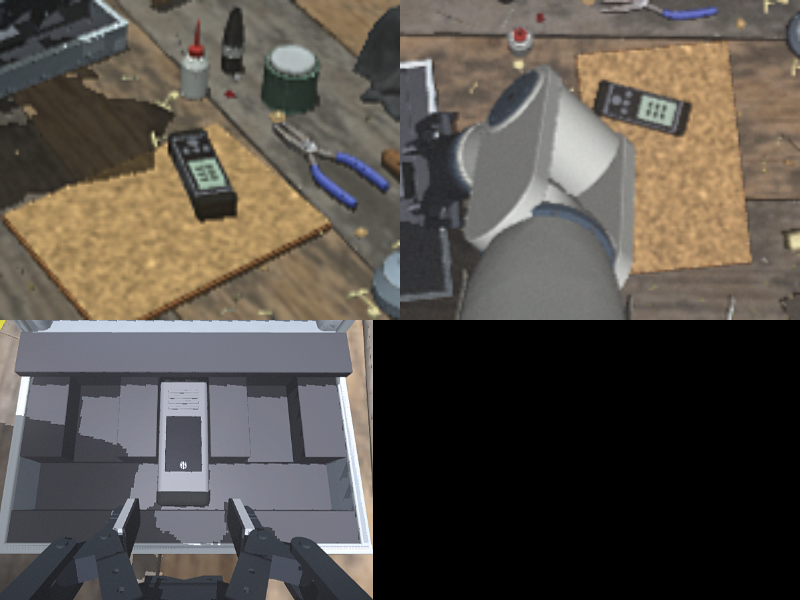

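Meter1 lies display up, well inside the board. The board hasn't moved, and meter2 sits between the pads in the wrist view. Now grip meter2.

Emit:
{"op": "send_rows", "data": {
  "series": [
    {"jaw":0.062,"x":0.021,"y":0.001,"z":0,"rx":0,"ry":0,"rz":0.002},
    {"jaw":0.062,"x":0.022,"y":0,"z":0,"rx":0,"ry":0,"rz":0.002},
    {"jaw":0.062,"x":0,"y":0,"z":0,"rx":0,"ry":0,"rz":0},
    {"jaw":0.035,"x":0,"y":0,"z":0,"rx":0,"ry":0,"rz":0},
    {"jaw":0.035,"x":0,"y":0,"z":0,"rx":0,"ry":0,"rz":0},
    {"jaw":0.035,"x":0,"y":0,"z":0,"rx":0,"ry":0,"rz":0},
    {"jaw":0.035,"x":0,"y":0,"z":0,"rx":0,"ry":0,"rz":0},
    {"jaw":0.035,"x":0,"y":0,"z":0,"rx":0,"ry":0,"rz":0}
  ],
  "force": 70
}}

```text
t: 32.38
position: [0.5237, 0.1128, 0.0325]
eef_rot: [0.373, 0.581, 0.642, -0.333]
wrist_force: [-0.7, -3.1, 6.4]
grip_width: 0.501
```

```bash
python3 - <<'E'
from st import *
p,R,o=log()
G=p-R.apply([.011,0,0]);print("G case x",(G-C0)@CX,"y",(G-C0)@CY,"z",G[2])
W=extract(p,R,[d(3.5),d(7),d(10.5),d(13.5),d(16.5)])
pl,Rl=W[-1]; ax=Rn.from_rotvec(CY*d(16.5)).apply(-CX)
W+= [(pl+ax*.03,Rl),(pl+ax*.03+[0,0,.11],Rl)]
plan([(*w,.035) for w in W],lin=.03)
E
```

```text
t 32.38 p [0.5237 0.1128 0.0325] x [-0.047  0.498 -0.866] y [0.995 0.104 0.006] q [-0.1   0.59  1.96  0.72  0.84 -0.76] F [-0.7 -3.1  6.4] g 0.501
G case x -0.045472188434434735 y -0.0018495227591370212 z 0.04203666058846993
[{x:-0.006,y:0,z:-0.002,rx:0,ry:-0.061,rz:0,jaw:0.035},{x:-0.006,y:0,z:-0.003,rx:-0.001,ry:-0.061,rz:0,jaw:0.035},{x:-0.005,y:0,z:-0.002,rx:0,ry:-0.061,rz:0,jaw:0.035},{x:-0.005,y:0,z:-0.002,rx:0,ry:-0.053,rz:0,jaw:0.035},{x:-0.005,y:0,z:-0.002,rx:-0.001,ry:-0.052,rz:0,jaw:0.035},{x:-0.015,y:0,z:0.026,rx:0,ry:0,rz:0,jaw:0.035},{x:-0.027,y:0,z:-0.006,rx:0,ry:0,rz:0,jaw:0.035},{x:-0.027,y:0,z:-0.007,rx:0,ry:0,rz:0,jaw:0.035}]
[{x:-0.026,y:0.001,z:-0.006,rx:0,ry:0,rz:0,jaw:0.035},{x:-0.027,y:0,z:-0.007,rx:0,ry:0,rz:0,jaw:0.035}]
10 rows
```

Emit:
{"op": "send_rows", "data": {
  "series": [
    {"jaw":0.035,"x":-0.003,"y":0,"z":0,"rx":0,"ry":0,"rz":0},
    {"jaw":0.035,"x":-0.006,"y":0,"z":-0.002,"rx":0,"ry":-0.061,"rz":0},
    {"jaw":0.035,"x":-0.006,"y":0,"z":-0.003,"rx":-0.001,"ry":-0.061,"rz":0},
    {"jaw":0.035,"x":-0.005,"y":0,"z":-0.002,"rx":0,"ry":-0.061,"rz":0},
    {"jaw":0.035,"x":-0.005,"y":0,"z":-0.002,"rx":0,"ry":-0.053,"rz":0},
    {"jaw":0.035,"x":-0.005,"y":0,"z":-0.002,"rx":-0.001,"ry":-0.052,"rz":0},
    {"jaw":0.035,"x":0,"y":0,"z":0,"rx":0,"ry":0,"rz":0}
  ]
}}

```text
t: 33.25
position: [0.5232, 0.1116, 0.0635]
eef_rot: [0.462, 0.526, 0.583, -0.412]
wrist_force: [-0.2, 0.3, -2.6]
grip_width: 0.502
```

Emit:
{"op": "send_rows", "data": {
  "series": [
    {"jaw":0.035,"x":-0.007,"y":0,"z":0.013,"rx":0,"ry":0,"rz":0},
    {"jaw":0.035,"x":-0.008,"y":0,"z":0.013,"rx":0,"ry":0,"rz":0},
    {"jaw":0.035,"x":-0.02,"y":0,"z":0.005,"rx":0,"ry":0,"rz":0},
    {"jaw":0.035,"x":-0.03,"y":0,"z":0,"rx":0,"ry":0,"rz":0},
    {"jaw":0.035,"x":-0.03,"y":0,"z":0,"rx":0,"ry":0,"rz":0},
    {"jaw":0.035,"x":-0.04,"y":0,"z":0,"rx":0,"ry":0,"rz":0},
    {"jaw":0.035,"x":0,"y":0,"z":0,"rx":0,"ry":0,"rz":0}
  ]
}}

```text
t: 34.12
position: [0.5307, 0.0479, 0.1894]
eef_rot: [0.463, 0.528, 0.581, -0.412]
wrist_force: [1.0, 0.2, -2.1]
grip_width: 0.497
```

```bash
python3 - <<'E'
from st import *
p,R,o=log()
# board check (colour mask) and stand pose for meter2
t=read_camera("top");hsv=cv2.cvtColor(t["image"],cv2.COLOR_RGB2HSV);H,S,V_=[hsv[:,:,i].astype(int) for i in range(3)]
b=((H>8)&(H<25)&(S>85)&(V_>140)).astype(np.uint8);b=cv2.morphologyEx(b,cv2.MORPH_OPEN,np.ones((7,7)))
P=cast(t,blob(b,(290,140),(400,262)),.012);print("board lim x",P[:,0].min(),P[:,0].max(),"y",P[:,1].min(),P[:,1].max())
M=[.485,-.255]
p2,R2=stand(M,.0455,.009,150)
print(p2); s=plan([([.535,-.05,.26],tilt(d(100),yawed(d(-5))),.035),(p2+[0,0,.08],R2,.035)],lin=.04,ang=.13)
plan([(p2+[0,0,.012],R2,.035)],start=s,lin=.03)
from kin import ik
q=ik(p2,R2,np.array([.05,.7,1.9,-1,1.3,1.]));print(q)
E
```

```text
t 34.12 p [0.5307 0.0479 0.1894] x [-0.015  0.232 -0.973] y [0.995 0.104 0.01 ] q [-0.06  0.28  1.88  0.27  1.02 -0.31] F [ 1.   0.2 -2.1] g 0.497
board lim x 0.4104777180124483 0.7070288619303873 y -0.3303281240167817 -0.11548553001966985
[ 0.48487357 -0.25551087  0.112     ]
[{x:-0.023,y:-0.001,z:0.02,rx:0.022,ry:-0.102,rz:-0.001,jaw:0.035},{x:-0.022,y:-0.001,z:0.022,rx:0.021,ry:-0.103,rz:-0.001,jaw:0.035},{x:-0.018,y:0,z:0.024,rx:0.022,ry:-0.102,rz:-0.001,jaw:0.035},{x:-0.017,y:0.001,z:0.026,rx:0.021,ry:-0.103,rz:-0.001,jaw:0.035},{x:0.015,y:-0.008,z:0.027,rx:0.032,ry:-0.124,rz:-0.022,jaw:0.035},{x:0.018,y:-0.006,z:0.025,rx:0.031,ry:-0.124,rz:-0.022,jaw:0.035},{x:0.021,y:-0.006,z:0.023,rx:0.032,ry:-0.124,rz:-0.023,jaw:0.035},{x:0.024,y:-0.004,z:0.021,rx:0.032,ry:-0.123,rz:-0.022,jaw:0.035}]
[{x:0.026,y:-0.003,z:0.017,rx:0.031,ry:-0.124,rz:-0.022,jaw:0.035},{x:0.029,y:-0.002,z:0.014,rx:0.032,ry:-0.124,rz:-0.022,jaw:0.035},{x:0.03,y:-0.001,z:0.01,rx:0.032,ry:-0.124,rz:-0.022,jaw:0.035}]
11 rows
[{x:0.011,y:0,z:-0.019,rx:0,ry:0,rz:0,jaw:0.035},{x:0.012,y:0,z:-0.02,rx:0,ry:0,rz:0,jaw:0.035},{x:0.011,y:0,z:-0.019,rx:0,ry:0,rz:0,jaw:0.035}]
3 rows
(array([ 0.04791497,  0.67980708,  1.93478487, -1.0591791 ,  1.25834242,
        1.03980755]), np.float64(3.1481978656250884e-10))
```

Emit:
{"op": "send_rows", "data": {
  "series": [
    {"jaw":0.035,"x":-0.023,"y":-0.001,"z":0.02,"rx":0.022,"ry":-0.102,"rz":-0.001},
    {"jaw":0.035,"x":-0.022,"y":-0.001,"z":0.022,"rx":0.021,"ry":-0.103,"rz":-0.001},
    {"jaw":0.035,"x":-0.018,"y":0,"z":0.024,"rx":0.022,"ry":-0.102,"rz":-0.001},
    {"jaw":0.035,"x":-0.017,"y":0.001,"z":0.026,"rx":0.021,"ry":-0.103,"rz":-0.001},
    {"jaw":0.035,"x":0.015,"y":-0.008,"z":0.027,"rx":0.032,"ry":-0.124,"rz":-0.022},
    {"jaw":0.035,"x":0.018,"y":-0.006,"z":0.025,"rx":0.031,"ry":-0.124,"rz":-0.022},
    {"jaw":0.035,"x":0.021,"y":-0.006,"z":0.023,"rx":0.032,"ry":-0.124,"rz":-0.023},
    {"jaw":0.035,"x":0.024,"y":-0.004,"z":0.021,"rx":0.032,"ry":-0.123,"rz":-0.022}
  ]
}}

```text
t: 35.17
position: [0.5051, -0.1673, 0.2189]
eef_rot: [-0.589, -0.315, -0.296, 0.683]
wrist_force: [-0.2, 0.2, -2.8]
grip_width: 0.502
```

Emit:
{"op": "send_rows", "data": {
  "series": [
    {"jaw":0.035,"x":0.026,"y":-0.003,"z":0.017,"rx":0.031,"ry":-0.124,"rz":-0.022},
    {"jaw":0.035,"x":0.029,"y":-0.002,"z":0.014,"rx":0.032,"ry":-0.124,"rz":-0.022},
    {"jaw":0.035,"x":0.03,"y":-0.001,"z":0.01,"rx":0.032,"ry":-0.124,"rz":-0.022},
    {"jaw":0.035,"x":0,"y":0,"z":0,"rx":0,"ry":0,"rz":0},
    {"jaw":0.035,"x":0,"y":0,"z":0,"rx":0,"ry":0,"rz":0}
  ]
}}

```text
t: 35.8
position: [0.4844, -0.2539, 0.1899]
eef_rot: [-0.595, -0.203, -0.162, 0.76]
wrist_force: [-0.3, 0.3, -1.7]
grip_width: 0.5
```

```bash
python3 - <<'E'
from st import *
p,R,o=log()
x=R.as_matrix()[:,0];print("e",np.degrees(np.arctan2(-x[2],x@U)))
p2,R2=stand([.485,-.255],.0455,.009,150)
plan([(p2+[0,0,.010],R2,.035)],lin=.03)
E
```

```text
t 35.8 p [ 0.4844 -0.2539  0.1899] x [-0.209 -0.84  -0.501] y [ 0.971 -0.239 -0.004] q [ 0.05  0.54  1.93 -1.02  1.33  0.9 ] F [-0.3  0.3 -1.7] g 0.5
e 149.9111709224409
[{x:0.012,y:0,z:-0.019,rx:0.001,ry:-0.001,rz:0,jaw:0.035},{x:0.012,y:0.001,z:-0.02,rx:0.002,ry:0,rz:0,jaw:0.035},{x:0.011,y:0,z:-0.019,rx:0.001,ry:-0.001,rz:0.001,jaw:0.035}]
3 rows
```

Emit:
{"op": "send_rows", "data": {
  "series": [
    {"jaw":0.035,"x":0.012,"y":0,"z":-0.019,"rx":0.001,"ry":-0.001,"rz":0},
    {"jaw":0.035,"x":0.012,"y":0.001,"z":-0.02,"rx":0.002,"ry":0,"rz":0},
    {"jaw":0.035,"x":0.011,"y":0,"z":-0.019,"rx":0.001,"ry":-0.001,"rz":0.001},
    {"jaw":0.035,"x":0,"y":0,"z":0,"rx":0,"ry":0,"rz":0}
  ]
}}

```text
t: 36.3
position: [0.4853, -0.2552, 0.1228]
eef_rot: [-0.596, -0.204, -0.159, 0.76]
wrist_force: [-0.8, 0.1, -1.0]
grip_width: 0.5
```

Emit:
{"op": "send_rows", "data": {
  "series": [
    {"jaw":0.035,"x":0.002,"y":0,"z":-0.003,"rx":0,"ry":0,"rz":0},
    {"jaw":0.035,"x":0,"y":0,"z":0,"rx":0,"ry":0,"rz":0}
  ]
}}

```text
t: 36.55
position: [0.4858, -0.2558, 0.1203]
eef_rot: [-0.596, -0.204, -0.158, 0.76]
wrist_force: [-0.2, 0.8, -2.5]
grip_width: 0.497
```

Emit:
{"op": "send_rows", "data": {
  "series": [
    {"jaw":0.035,"x":0.001,"y":0,"z":-0.0016,"rx":0,"ry":0,"rz":0},
    {"jaw":0.035,"x":0,"y":0,"z":0,"rx":0,"ry":0,"rz":0}
  ]
}}

```text
t: 36.8
position: [0.4853, -0.256, 0.1178]
eef_rot: [-0.596, -0.204, -0.158, 0.761]
wrist_force: [-0.2, 0.6, -2.9]
grip_width: 0.492
```

Emit:
{"op": "send_rows", "data": {
  "series": [
    {"jaw":0.035,"x":0.001,"y":0,"z":-0.0016,"rx":0,"ry":0,"rz":0},
    {"jaw":0.035,"x":0,"y":0,"z":0,"rx":0,"ry":0,"rz":0}
  ]
}}

```text
t: 37.05
position: [0.4852, -0.256, 0.1156]
eef_rot: [-0.596, -0.203, -0.158, 0.761]
wrist_force: [-0.7, 0.0, -2.5]
grip_width: 0.504
```

Emit:
{"op": "send_rows", "data": {
  "series": [
    {"jaw":0.035,"x":0.0005,"y":0,"z":-0.0009,"rx":0,"ry":0,"rz":0},
    {"jaw":0.035,"x":0,"y":0,"z":0,"rx":0,"ry":0,"rz":0}
  ]
}}

```text
t: 37.3
position: [0.4852, -0.2562, 0.1154]
eef_rot: [-0.596, -0.203, -0.157, 0.761]
wrist_force: [-0.0, 1.6, 5.1]
grip_width: 0.498
```

Emit:
{"op": "send_rows", "data": {
  "series": [
    {"jaw":0.035,"x":0.0005,"y":0,"z":-0.0009,"rx":0,"ry":0,"rz":0},
    {"jaw":0.035,"x":0,"y":0,"z":0,"rx":0,"ry":0,"rz":0}
  ]
}}

```text
t: 37.55
position: [0.4852, -0.2563, 0.1153]
eef_rot: [-0.596, -0.202, -0.157, 0.761]
wrist_force: [-2.2, 4.9, 12.2]
grip_width: 0.5
```

Contact at 0.1154, the same as for meter1. Release and retreat.

Emit:
{"op": "send_rows", "data": {
  "series": [
    {"jaw":0.035,"x":-0.0005,"y":0,"z":0.0012,"rx":0,"ry":0,"rz":0},
    {"jaw":0.045,"x":0,"y":0,"z":0,"rx":0,"ry":0,"rz":0},
    {"jaw":0.05,"x":0,"y":0,"z":0,"rx":0,"ry":0,"rz":0},
    {"jaw":0.062,"x":0,"y":0,"z":0,"rx":0,"ry":0,"rz":0},
    {"jaw":0.062,"x":0,"y":0,"z":0,"rx":0,"ry":0,"rz":0},
    {"jaw":0.062,"x":-0.01,"y":0,"z":0,"rx":0,"ry":0,"rz":0},
    {"jaw":0.062,"x":-0.02,"y":0,"z":0,"rx":0,"ry":0,"rz":0},
    {"jaw":0.062,"x":-0.02,"y":0,"z":0,"rx":0,"ry":0,"rz":0}
  ],
  "force": 40
}}

```text
t: 38.55
position: [0.4961, -0.2126, 0.1407]
eef_rot: [-0.596, -0.204, -0.158, 0.76]
wrist_force: [-0.3, 0.4, 0.4]
grip_width: 0.724
```

```bash
python3 - <<'E'
from st import *
p,R,_=log()
c=read_camera("scene");im=c["image"];np.savez("s12.npz",**c)
# dark pixels near expected standing meter: its lower outline against the cork
g=cv2.cvtColor(im,cv2.COLOR_RGB2GRAY);M=np.array([.485,-.253])
uv=proj(c,[[*M,.012],[*M,.132]]);print("expect foot,top px",uv.round(1).tolist())
lo=uv[1].astype(int)-[26,10];hi=uv[0].astype(int)+[26,16]
m=((g<75)).astype(np.uint8);k=blob(m,lo,hi);box=cv2.approxPolyDP(cv2.convexHull(k.reshape(-1,1,2)),3,True)[:,0];print(box.tolist())
a=im[lo[1]-30:hi[1]+20,lo[0]-40:hi[0]+40];cv2.imwrite("pics/s12.png",cv2.resize(a,None,fx=4,fy=4)[:,:,::-1]);print(lo-[40,30])
R2=tilt(d(40),(U,V))
s=plan([(p-R.apply([.05,0,0])+[0,0,.03],R,.062),(np.array([*M,.24]),tilt(d(95),(U,V)),.062),(fromG(np.array([*M,.074])-U*.010,R2)-R2.apply([.12,0,0])+[0,0,.02],R2,.062)],lin=.045,ang=.15)
E
```

```text
t 38.55 p [ 0.4961 -0.2126  0.1407] x [-0.206 -0.842 -0.498] y [ 0.971 -0.239  0.003] q [ 0.12  0.64  1.9  -0.99  1.33  1.  ] F [-0.3  0.4  0.4] g 0.724
expect foot,top px [[295.9, 285.3], [296.8, 252.3]]
[[319, 242], [320, 265], [309, 284], [290, 288], [273, 262], [270, 242]]
[230 212]
[{x:-0.031,y:0,z:0.013,rx:-0.001,ry:0,rz:-0.001,jaw:0.062},{x:-0.032,y:-0.001,z:0.013,rx:0,ry:-0.001,rz:-0.001,jaw:0.062},{x:0.007,y:0,z:0.012,rx:0,ry:0.137,rz:0,jaw:0.062},{x:0.006,y:0,z:0.012,rx:0,ry:0.138,rz:-0.001,jaw:0.062},{x:0.004,y:0,z:0.013,rx:0,ry:0.137,rz:0,jaw:0.062},{x:0.002,y:0,z:0.014,rx:0,ry:0.138,rz:-0.001,jaw:0.062},{x:0.001,y:-0.001,z:0.014,rx:-0.001,ry:0.137,rz:0,jaw:0.062},{x:-0.002,y:0,z:0.013,rx:0,ry:0.138,rz:-0.001,jaw:0.062}]
[{x:-0.003,y:0,z:0.014,rx:0,ry:0.137,rz:0,jaw:0.062},{x:0.012,y:0,z:0.012,rx:0,ry:0.137,rz:0,jaw:0.062},{x:0.01,y:0,z:0.014,rx:0,ry:0.137,rz:0,jaw:0.062},{x:0.008,y:0,z:0.015,rx:0,ry:0.138,rz:0,jaw:0.062},{x:0.006,y:0,z:0.016,rx:0,ry:0.137,rz:0,jaw:0.062},{x:0.004,y:0,z:0.017,rx:0,ry:0.137,rz:0,jaw:0.062},{x:0.001,y:0,z:0.017,rx:0,ry:0.137,rz:0,jaw:0.062},{x:0,y:0,z:0.017,rx:0,ry:0.137,rz:0,jaw:0.062}]
16 rows
```

Emit:
{"op": "send_rows", "data": {
  "series": [
    {"jaw":0.062,"x":-0.031,"y":0,"z":0.013,"rx":0,"ry":0,"rz":0},
    {"jaw":0.062,"x":-0.032,"y":0,"z":0.013,"rx":0,"ry":0,"rz":-0.001},
    {"jaw":0.062,"x":0.007,"y":0,"z":0.012,"rx":0,"ry":0.137,"rz":0},
    {"jaw":0.062,"x":0.006,"y":0,"z":0.012,"rx":0,"ry":0.138,"rz":-0.001},
    {"jaw":0.062,"x":0.004,"y":0,"z":0.013,"rx":0,"ry":0.137,"rz":0},
    {"jaw":0.062,"x":0.002,"y":0,"z":0.014,"rx":0,"ry":0.138,"rz":-0.001},
    {"jaw":0.062,"x":0.001,"y":-0.001,"z":0.014,"rx":-0.001,"ry":0.137,"rz":0},
    {"jaw":0.062,"x":-0.002,"y":0,"z":0.013,"rx":0,"ry":0.138,"rz":-0.001}
  ]
}}

```text
t: 39.6
position: [0.4873, -0.2437, 0.2332]
eef_rot: [-0.482, -0.492, -0.385, 0.614]
wrist_force: [-0.7, 0.5, -0.4]
grip_width: 0.726
```

Emit:
{"op": "send_rows", "data": {
  "series": [
    {"jaw":0.062,"x":-0.004,"y":0,"z":0.014,"rx":0,"ry":0.137,"rz":0},
    {"jaw":0.062,"x":0.009,"y":0,"z":0.014,"rx":0,"ry":0.137,"rz":0},
    {"jaw":0.062,"x":0.007,"y":0,"z":0.016,"rx":0,"ry":0.137,"rz":0},
    {"jaw":0.062,"x":0.006,"y":0,"z":0.018,"rx":0,"ry":0.138,"rz":0},
    {"jaw":0.062,"x":0.005,"y":0,"z":0.02,"rx":0,"ry":0.137,"rz":0},
    {"jaw":0.062,"x":0.005,"y":0,"z":0.018,"rx":0,"ry":0.137,"rz":0},
    {"jaw":0.062,"x":0.003,"y":0,"z":0.017,"rx":0,"ry":0.137,"rz":0},
    {"jaw":0.062,"x":0,"y":0,"z":0.017,"rx":0,"ry":0.137,"rz":0}
  ]
}}

```text
t: 40.6
position: [0.4593, -0.3569, 0.1674]
eef_rot: [0.21, 0.741, 0.579, -0.268]
wrist_force: [0.6, 0.4, 0.5]
grip_width: 0.727
```

```bash
python3 - <<'E'
from st import *
p,R,_=log()
c=dict(np.load("s12.npz"))
w=cast(c,[(290,288.5),(309.5,284.5)],.012);print(w.round(4),"foot",(w.mean(0)+U*.015).round(4))
c=read_camera("wrist");im=c["image"]
# expected outline of standing meter in wrist view
q=[np.array([.4855,-.2525,h])+V*.022*s-U*.015 for h in(.012,.132) for s in(-1,1)]
print("wrist expect",proj(c,q).round(0).tolist())
cv2.imwrite("pics/w2.png",im[:,:,::-1])
G2=np.array([.4855,-.2525,.074])-U*.010
R2=tilt(d(40),(U,V));P2=fromG(G2,R2)
plan([(P2-R2.apply([.07,0,0]),R2,.062),(P2,R2,.062,3)]);print(P2)
E
```

```text
t 40.6 p [ 0.4593 -0.3569  0.1674] x [ 0.185  0.746 -0.64 ] y [ 0.971 -0.24   0.001] q [-0.99  0.7   1.52  0.6   1.6  -0.95] F [0.6 0.4 0.5] g 0.727
[[ 0.465  -0.2563  0.012 ]
 [ 0.5195 -0.267   0.012 ]] foot [ 0.4958 -0.2471  0.012 ]
wrist expect [[298.0, 250.0], [254.0, 250.0], [307.0, 177.0], [245.0, 177.0]]
[{x:0.037,y:0.001,z:0.003,rx:-0.002,ry:-0.006,rz:0,jaw:0.062},{x:0.037,y:0.001,z:0.002,rx:-0.003,ry:-0.006,rz:0.001,jaw:0.062},{x:0.023,y:0,z:0,rx:0,ry:0,rz:0,jaw:0.062},{x:0.024,y:0,z:0,rx:0,ry:0,rz:0,jaw:0.062},{x:0.023,y:0,z:0,rx:0,ry:0,rz:0,jaw:0.062}]
5 rows
[ 0.485122   -0.25402743  0.06692934]
```

View pics/w2.png

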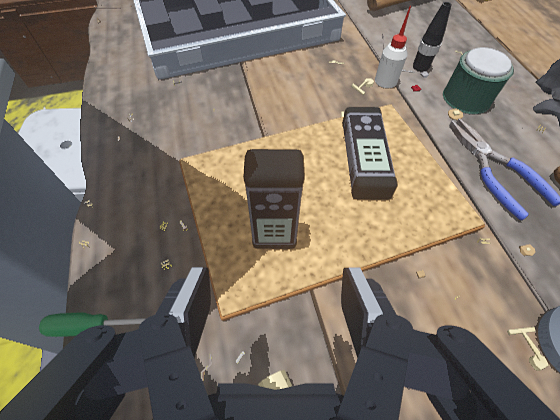

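The standing meter matches the expected outline (247–305 px wide, foot at 250), so I'll approach.

Emit:
{"op": "send_rows", "data": {
  "series": [
    {"jaw":0.062,"x":0.037,"y":0.001,"z":0.003,"rx":-0.002,"ry":-0.006,"rz":0},
    {"jaw":0.062,"x":0.037,"y":0.001,"z":0.003,"rx":-0.002,"ry":-0.006,"rz":0.001},
    {"jaw":0.062,"x":0.023,"y":0,"z":0,"rx":0,"ry":0,"rz":0},
    {"jaw":0.062,"x":0.024,"y":0,"z":0,"rx":0,"ry":0,"rz":0},
    {"jaw":0.062,"x":0.023,"y":0,"z":0,"rx":0,"ry":0,"rz":0},
    {"jaw":0.062,"x":0,"y":0,"z":0,"rx":0,"ry":0,"rz":0}
  ]
}}

```text
t: 41.4
position: [0.4862, -0.2525, 0.0688]
eef_rot: [0.215, 0.738, 0.579, -0.273]
wrist_force: [-0.2, 0.2, 0.7]
grip_width: 0.725
```

Emit:
{"op": "send_rows", "data": {
  "series": [
    {"jaw":0.055,"x":0,"y":0,"z":0,"rx":0,"ry":0,"rz":0},
    {"jaw":0.05,"x":0,"y":0,"z":0,"rx":0,"ry":0,"rz":0},
    {"jaw":0.046,"x":0,"y":0,"z":0,"rx":0,"ry":0,"rz":0},
    {"jaw":0.042,"x":0,"y":0,"z":0,"rx":0,"ry":0,"rz":0},
    {"jaw":0.035,"x":0,"y":0,"z":0,"rx":0,"ry":0,"rz":0},
    {"jaw":0.035,"x":0,"y":0,"z":0,"rx":0,"ry":0,"rz":0},
    {"jaw":0.035,"x":0,"y":0,"z":0,"rx":0,"ry":0,"rz":0}
  ],
  "force": 60
}}

```text
t: 42.28
position: [0.4861, -0.2548, 0.0696]
eef_rot: [0.215, 0.738, 0.578, -0.273]
wrist_force: [-4.4, -1.7, 6.8]
grip_width: 0.505
```

```bash
python3 - <<'E'
from st import *
p,R,_=log()
L=np.array([.499,-.197])
G=p-R.apply([.011,0,0]);rel=G-np.array([.4855,-.2525,.072]);print("rel",rel@U,rel[2])
W=[(p+[0,0,.02],R,.035)]
def laid(phi,zc):
    f=Rn.from_rotvec(V*phi); return fromG(np.array([*L,zc])+f.apply(rel),f*R),f*R
for a,z in((30,.10),(60,.075),(90,.045)): W.append((*laid(d(a),z),.035))
plan(W,lin=.04,ang=.13)
from kin import ik
q=np.array([-.75,.85,1.5,.75,1.38,-.9])
for w in W: q,e=ik(w[0],w[1],q);print(q.round(2),e)
E
```

```text
t 42.27 p [ 0.4861 -0.2548  0.0696] x [ 0.183  0.736 -0.652] y [ 0.971 -0.24   0.003] q [-0.87  0.76  1.7   0.68  1.34 -1.02] F [-4.4 -1.7  6.8] g 0.505
rel -0.01047731278161914 0.0047367110225060155
[{x:-0.013,y:0,z:-0.015,rx:0,ry:0,rz:0,jaw:0.035},{x:0.007,y:0,z:-0.009,rx:0,ry:-0.105,rz:0,jaw:0.035},{x:0.007,y:0,z:-0.009,rx:0,ry:-0.104,rz:-0.001,jaw:0.035},{x:0.005,y:0,z:-0.01,rx:0,ry:-0.105,rz:0,jaw:0.035},{x:0.004,y:0,z:-0.011,rx:0,ry:-0.105,rz:0,jaw:0.035},{x:0.003,y:0,z:-0.011,rx:-0.001,ry:-0.105,rz:0,jaw:0.035},{x:0.004,y:0,z:0.002,rx:0,ry:-0.105,rz:0,jaw:0.035},{x:0.005,y:0,z:0.001,rx:0,ry:-0.104,rz:-0.001,jaw:0.035}]
[{x:0.005,y:0,z:0,rx:0,ry:-0.105,rz:0,jaw:0.035},{x:0.004,y:0,z:0,rx:0,ry:-0.105,rz:0,jaw:0.035},{x:0.005,y:0,z:0,rx:0,ry:-0.104,rz:-0.001,jaw:0.035},{x:0.006,y:0,z:-0.001,rx:0,ry:-0.105,rz:0,jaw:0.035},{x:0.005,y:0,z:-0.002,rx:0,ry:-0.105,rz:0,jaw:0.035},{x:0.005,y:0,z:-0.002,rx:-0.001,ry:-0.104,rz:0,jaw:0.035},{x:0.005,y:0,z:-0.003,rx:0,ry:-0.105,rz:-0.001,jaw:0.035},{x:0.005,y:0,z:-0.004,rx:0,ry:-0.105,rz:0,jaw:0.035}]
16 rows
[-0.87  0.72  1.7   0.68  1.37 -1.  ] 1.1813379579002055e-09
[-0.58  0.46  1.89  0.4   0.95 -0.6 ] 4.91886829447002e-15
[-0.27  0.44  1.96 -0.27  0.76  0.18] 9.074842391027969e-16
[ 0.02  0.64  1.94 -0.86  0.99  0.91] 1.6432291167939772e-15
```

Emit:
{"op": "send_rows", "data": {
  "series": [
    {"jaw":0.035,"x":-0.013,"y":0,"z":-0.015,"rx":0,"ry":0,"rz":0},
    {"jaw":0.035,"x":0.007,"y":0,"z":-0.009,"rx":0,"ry":-0.105,"rz":0},
    {"jaw":0.035,"x":0.007,"y":0,"z":-0.009,"rx":0,"ry":-0.104,"rz":-0.001},
    {"jaw":0.035,"x":0.005,"y":0,"z":-0.01,"rx":0,"ry":-0.105,"rz":0},
    {"jaw":0.035,"x":0.004,"y":0,"z":-0.011,"rx":0,"ry":-0.105,"rz":0},
    {"jaw":0.035,"x":0.003,"y":0,"z":-0.011,"rx":-0.001,"ry":-0.105,"rz":0},
    {"jaw":0.035,"x":0.004,"y":0,"z":0.002,"rx":0,"ry":-0.105,"rz":0},
    {"jaw":0.035,"x":0.005,"y":0,"z":0.001,"rx":0,"ry":-0.104,"rz":-0.001}
  ]
}}

```text
t: 43.28
position: [0.5001, -0.2002, 0.0905]
eef_rot: [0.41, 0.591, 0.462, -0.52]
wrist_force: [-0.3, -0.1, -2.7]
grip_width: 0.502
```

Emit:
{"op": "send_rows", "data": {
  "series": [
    {"jaw":0.035,"x":0.005,"y":0,"z":0,"rx":0,"ry":-0.105,"rz":0},
    {"jaw":0.035,"x":0.004,"y":0,"z":0,"rx":0,"ry":-0.105,"rz":0},
    {"jaw":0.035,"x":0.005,"y":0,"z":0,"rx":0,"ry":-0.104,"rz":-0.001},
    {"jaw":0.035,"x":0.006,"y":0,"z":-0.001,"rx":0,"ry":-0.105,"rz":0},
    {"jaw":0.035,"x":0.005,"y":0,"z":-0.002,"rx":0,"ry":-0.105,"rz":0},
    {"jaw":0.035,"x":0.005,"y":0,"z":-0.002,"rx":-0.001,"ry":-0.104,"rz":0},
    {"jaw":0.035,"x":0.005,"y":0,"z":-0.003,"rx":0,"ry":-0.105,"rz":-0.001},
    {"jaw":0.035,"x":0.005,"y":0,"z":-0.004,"rx":0,"ry":-0.105,"rz":0}
  ]
}}

```text
t: 44.28
position: [0.5007, -0.1988, 0.0471]
eef_rot: [-0.562, -0.328, -0.256, 0.715]
wrist_force: [0.4, 1.0, -4.1]
grip_width: 0.503
```

Emit:
{"op": "send_rows", "data": {
  "series": [
    {"jaw":0.035,"x":0.005,"y":0,"z":-0.004,"rx":0,"ry":0,"rz":0},
    {"jaw":0.035,"x":0.005,"y":0,"z":-0.004,"rx":0,"ry":0,"rz":0},
    {"jaw":0.035,"x":0,"y":0,"z":0,"rx":0,"ry":0,"rz":0}
  ]
}}

```text
t: 44.65
position: [0.4995, -0.2, 0.0334]
eef_rot: [-0.56, -0.328, -0.258, 0.715]
wrist_force: [0.3, -0.3, -2.3]
grip_width: 0.508
```

Emit:
{"op": "send_rows", "data": {
  "series": [
    {"jaw":0.035,"x":0.0015,"y":0,"z":-0.0013,"rx":0,"ry":0,"rz":0},
    {"jaw":0.035,"x":0,"y":0,"z":0,"rx":0,"ry":0,"rz":0}
  ]
}}

```text
t: 44.9
position: [0.4998, -0.1998, 0.0315]
eef_rot: [-0.561, -0.328, -0.258, 0.715]
wrist_force: [-0.2, -0.2, -2.2]
grip_width: 0.505
```

Emit:
{"op": "send_rows", "data": {
  "series": [
    {"jaw":0.035,"x":0.0015,"y":0,"z":-0.0013,"rx":0,"ry":0,"rz":0},
    {"jaw":0.035,"x":0,"y":0,"z":0,"rx":0,"ry":0,"rz":0}
  ]
}}

```text
t: 45.15
position: [0.4997, -0.1995, 0.0292]
eef_rot: [-0.561, -0.328, -0.258, 0.715]
wrist_force: [-0.9, 0.1, -2.0]
grip_width: 0.506
```

```bash
python3 - <<'E'
from st import *
p,R,_=log()
x=R.as_matrix()[:,0];print("e",np.degrees(np.arctan2(-x[2],x@U)))
E
```

```text
t 45.15 p [ 0.4997 -0.1995  0.0292] x [-0.156 -0.633 -0.758] y [ 0.971 -0.238 -0.001] q [ 0.02  0.67  1.94 -0.87  0.97  0.93] F [-0.9  0.1 -2. ] g 0.506
e 130.71291952807238
```

Emit:
{"op": "send_rows", "data": {
  "series": [
    {"jaw":0.035,"x":0.0012,"y":0,"z":-0.001,"rx":0,"ry":0,"rz":0},
    {"jaw":0.035,"x":0,"y":0,"z":0,"rx":0,"ry":0,"rz":0}
  ]
}}

```text
t: 45.4
position: [0.4997, -0.1994, 0.0276]
eef_rot: [-0.561, -0.328, -0.258, 0.715]
wrist_force: [0.5, 0.1, -2.8]
grip_width: 0.505
```

Emit:
{"op": "send_rows", "data": {
  "series": [
    {"jaw":0.035,"x":0.0008,"y":0,"z":-0.0006,"rx":0,"ry":0,"rz":0},
    {"jaw":0.035,"x":0,"y":0,"z":0,"rx":0,"ry":0,"rz":0}
  ]
}}

```text
t: 45.65
position: [0.4998, -0.1995, 0.0274]
eef_rot: [-0.561, -0.327, -0.257, 0.715]
wrist_force: [-2.2, 4.1, 6.7]
grip_width: 0.508
```

Emit:
{"op": "send_rows", "data": {
  "series": [
    {"jaw":0.035,"x":0.0008,"y":0,"z":-0.0006,"rx":0,"ry":0,"rz":0},
    {"jaw":0.035,"x":0,"y":0,"z":0,"rx":0,"ry":0,"rz":0}
  ]
}}

```text
t: 45.9
position: [0.4998, -0.1995, 0.0274]
eef_rot: [-0.561, -0.327, -0.257, 0.715]
wrist_force: [-2.5, 8.7, 17.6]
grip_width: 0.506
```

Emit:
{"op": "send_rows", "data": {
  "series": [
    {"jaw":0.035,"x":-0.0012,"y":0,"z":0.001,"rx":0,"ry":0,"rz":0},
    {"jaw":0.045,"x":0,"y":0,"z":0,"rx":0,"ry":0,"rz":0},
    {"jaw":0.05,"x":0,"y":0,"z":0,"rx":0,"ry":0,"rz":0},
    {"jaw":0.062,"x":0,"y":0,"z":0,"rx":0,"ry":0,"rz":0},
    {"jaw":0.062,"x":-0.01,"y":0,"z":0,"rx":0,"ry":0,"rz":0},
    {"jaw":0.062,"x":-0.03,"y":0,"z":0,"rx":0,"ry":0,"rz":0},
    {"jaw":0.062,"x":-0.04,"y":0,"z":0,"rx":0,"ry":0,"rz":0},
    {"jaw":0,"x":-0.04,"y":0,"z":0,"rx":0,"ry":0,"rz":0}
  ],
  "force": 40
}}

```text
t: 46.9
position: [0.5185, -0.1224, 0.1195]
eef_rot: [-0.561, -0.328, -0.258, 0.715]
wrist_force: [0.8, -0.6, -0.6]
grip_width: 0.527
```

```bash
cat > cl.py <<'E'
from st import *
R9=tilt(d(90))
def close(th,rho=.18,y=0):
    t=d(th);kx=.095-rho*np.cos(t)+.028*np.sin(t);kz=.042+rho*np.sin(t)+.028*np.cos(t)
    return cs(kx+.011,y,kz+.008),R9
E
python3 - <<'E'
from cl import *
p,R,_=log()
A=close(125);print(A[0])
s=plan([(np.array([.53,-.02,.36]),R9,0),(cs(.10,0,.40),R9,0),(cs(.23,0,.36),R9,0),(cs(.23,0,A[0][2]+.02),R9,0)],lin=.05,ang=.15)
from kin import ik
print(ik(cs(.23,0,.25),R9,np.array([.5,.2,1.7,0,1.1,.4])))
t=read_camera("top");c=read_camera("scene")
np.savez("t13.npz",**t)
a=cv2.resize(c["image"][120:320,170:420],(400,320));b=cv2.resize(t["image"][130:270,225:400],(400,320))
cv2.imwrite("pics/s13.png",np.hstack([a,b])[:,:,::-1])
E
```

```text
t 46.9 p [ 0.5185 -0.1224  0.1195] x [-0.156 -0.633 -0.758] y [ 0.971 -0.237 -0.001] q [ 0.15  0.54  1.87 -0.72  1.16  0.83] F [ 0.8 -0.6 -0.6] g 0.527
[0.49282761 0.3831654  0.18138723]
[{x:-0.042,y:-0.002,z:0.013,rx:-0.055,ry:0.117,rz:0.021,jaw:0},{x:-0.042,y:-0.002,z:0.008,rx:-0.055,ry:0.117,rz:0.02,jaw:0},{x:-0.044,y:-0.002,z:0.003,rx:-0.056,ry:0.117,rz:0.021,jaw:0},{x:-0.043,y:0,z:-0.002,rx:-0.055,ry:0.118,rz:0.021,jaw:0},{x:-0.044,y:0.001,z:-0.007,rx:-0.055,ry:0.117,rz:0.021,jaw:0},{x:-0.041,y:0.002,z:-0.012,rx:-0.055,ry:0.117,rz:0.02,jaw:0},{x:-0.007,y:0.001,z:-0.045,rx:0,ry:0,rz:0,jaw:0},{x:-0.006,y:0.001,z:-0.046,rx:0,ry:0,rz:0,jaw:0}]
[{x:-0.007,y:0.001,z:-0.045,rx:0,ry:0,rz:0,jaw:0},{x:-0.007,y:0.001,z:-0.046,rx:0,ry:0,rz:0,jaw:0},{x:-0.007,y:0.001,z:-0.045,rx:0,ry:0,rz:0,jaw:0},{x:-0.006,y:0.001,z:-0.046,rx:0,ry:0,rz:0,jaw:0},{x:0.013,y:0,z:-0.043,rx:0,ry:0,rz:0,jaw:0},{x:0.013,y:0,z:-0.044,rx:0,ry:0,rz:0,jaw:0},{x:0.014,y:0,z:-0.043,rx:0,ry:0,rz:0,jaw:0},{x:0.04,y:0,z:0,rx:0,ry:0,rz:0,jaw:0}]
[{x:0.039,y:0,z:0,rx:0,ry:0,rz:0,jaw:0},{x:0.04,y:0,z:0,rx:0,ry:0,rz:0,jaw:0},{x:0.039,y:0,z:0,rx:0,ry:0,rz:0,jaw:0}]
19 rows
(array([ 6.57885287e-01,  3.40443974e-01,  1.62669137e+00, -6.24294524e-10,
        1.17445731e+00,  5.51420204e-01]), np.float64(3.1531546568019015e-09))
```

Emit:
{"op": "send_rows", "data": {
  "series": [
    {"jaw":0,"x":-0.042,"y":-0.002,"z":0.013,"rx":-0.055,"ry":0.117,"rz":0.021},
    {"jaw":0,"x":-0.042,"y":-0.002,"z":0.008,"rx":-0.055,"ry":0.117,"rz":0.02},
    {"jaw":0,"x":-0.044,"y":-0.002,"z":0.003,"rx":-0.056,"ry":0.117,"rz":0.021},
    {"jaw":0,"x":-0.043,"y":0,"z":-0.002,"rx":-0.055,"ry":0.118,"rz":0.021},
    {"jaw":0,"x":-0.044,"y":0.001,"z":-0.007,"rx":-0.055,"ry":0.117,"rz":0.021},
    {"jaw":0,"x":-0.041,"y":0.002,"z":-0.012,"rx":-0.055,"ry":0.117,"rz":0.02},
    {"jaw":0,"x":-0.007,"y":0.001,"z":-0.045,"rx":0,"ry":0,"rz":0},
    {"jaw":0,"x":-0.006,"y":0.001,"z":-0.046,"rx":0,"ry":0,"rz":0}
  ]
}}

```text
t: 48.0
position: [0.5223, 0.0693, 0.3715]
eef_rot: [0.525, 0.473, 0.525, -0.474]
wrist_force: [-0.4, 1.0, -0.3]
grip_width: 0.0
```

Emit:
{"op": "send_rows", "data": {
  "series": [
    {"jaw":0,"x":-0.007,"y":0.001,"z":-0.045,"rx":0,"ry":0,"rz":0},
    {"jaw":0,"x":-0.007,"y":0.001,"z":-0.046,"rx":0,"ry":0,"rz":0},
    {"jaw":0,"x":-0.007,"y":0.001,"z":-0.045,"rx":0,"ry":0,"rz":0},
    {"jaw":0,"x":-0.006,"y":0.001,"z":-0.046,"rx":0,"ry":0,"rz":0},
    {"jaw":0,"x":0.013,"y":0,"z":-0.043,"rx":0,"ry":0,"rz":0},
    {"jaw":0,"x":0.013,"y":0,"z":-0.044,"rx":0,"ry":0,"rz":0},
    {"jaw":0,"x":0.014,"y":0,"z":-0.043,"rx":0,"ry":0,"rz":0}
  ]
}}

```text
t: 48.88
position: [0.493, 0.3811, 0.3571]
eef_rot: [0.526, 0.472, 0.526, -0.473]
wrist_force: [0.4, -0.5, 0.1]
grip_width: 0.004
```

```bash
python3 - <<'E'
from cl import *
p,R,_=log()
A=close(125)
s=plan([(cs(.23,0,.20),R9,0)],lin=.05)
s=plan([(*close(th),0) for th in (108,98,88,78,68,58,48,38,28,18,8,0,-.6)],start=s,lin=.025)
t=read_camera("top");np.savez("t14.npz",**t);hsv=cv2.cvtColor(t["image"],cv2.COLOR_RGB2HSV);H,S,V_=[hsv[:,:,i].astype(int) for i in range(3)]
roi=np.zeros(H.shape,np.uint8);b=((V_<95)).astype(np.uint8)
b=cv2.morphologyEx(b,cv2.MORPH_CLOSE,np.ones((7,7)))
for n,L in(("m1",[.619,-.195,.042]),("m2",[.499,-.197,.042])):
    uv=proj(t,[L])[0].astype(int);k=blob(b,uv-[32,18],uv+[32,18]);P=cast(t,k,.042);r=rect(P)
    rel=np.array(r[0])/1000-[.5582,-.2246];a=d(5.55);print(n,r,"board xy",(rel@[np.cos(a),np.sin(a)]).round(4),(rel@[-np.sin(a),np.cos(a)]).round(4))
k=((H>8)&(H<25)&(S>85)&(V_>140)).astype(np.uint8);k=cv2.morphologyEx(k,cv2.MORPH_CLOSE,np.ones((25,25)));k=cv2.morphologyEx(k,cv2.MORPH_OPEN,np.ones((15,15)));print("board",rect(cast(t,blob(k,(285,135),(400,265)),.012)))
E
```

```text
t 48.88 p [0.493  0.3811 0.3571] x [-0.001 -0.001 -1.   ] y [ 0.994  0.106 -0.001] q [ 0.66  0.27  1.49 -0.    1.38  0.55] F [ 0.4 -0.5  0.1] g 0.004
[{x:0.039,y:0,z:0,rx:0,ry:0,rz:0,jaw:0},{x:0.04,y:0,z:0,rx:0,ry:0.001,rz:0,jaw:0},{x:0.039,y:0,z:0,rx:0,ry:0,rz:0.001,jaw:0},{x:0.039,y:0,z:0,rx:0,ry:0,rz:0,jaw:0}]
4 rows
[{x:-0.006,y:0,z:0.021,rx:0,ry:0,rz:0,jaw:0},{x:-0.006,y:0,z:0.021,rx:0,ry:0,rz:0,jaw:0},{x:-0.006,y:0,z:0.015,rx:0,ry:0,rz:0,jaw:0},{x:-0.006,y:0,z:0.014,rx:0,ry:0,rz:0,jaw:0},{x:-0.003,y:0,z:0.016,rx:0,ry:0,rz:0,jaw:0},{x:-0.004,y:0,z:0.015,rx:0,ry:0,rz:0,jaw:0},{x:0,y:0,z:0.016,rx:0,ry:0,rz:0,jaw:0},{x:-0.001,y:0,z:0.016,rx:0,ry:0,rz:0,jaw:0}]
[{x:0.002,y:0,z:0.016,rx:0,ry:0,rz:0,jaw:0},{x:0.003,y:0,z:0.015,rx:0,ry:0,rz:0,jaw:0},{x:0.005,y:0,z:0.015,rx:0,ry:0,rz:0,jaw:0},{x:0.005,y:0,z:0.016,rx:0,ry:0,rz:0,jaw:0},{x:0.007,y:0,z:0.014,rx:0,ry:0,rz:0,jaw:0},{x:0.008,y:0,z:0.014,rx:0,ry:0,rz:0,jaw:0},{x:0.01,y:0,z:0.012,rx:0,ry:0,rz:0,jaw:0},{x:0.009,y:0,z:0.013,rx:0,ry:0,rz:0,jaw:0}]
[{x:0.012,y:0,z:0.01,rx:0,ry:0,rz:0,jaw:0},{x:0.012,y:0,z:0.011,rx:0,ry:0,rz:0,jaw:0},{x:0.013,y:0,z:0.008,rx:0,ry:0,rz:0,jaw:0},{x:0.014,y:0,z:0.009,rx:0,ry:0,rz:0,jaw:0},{x:0.015,y:0,z:0.006,rx:0,ry:0,rz:0,jaw:0},{x:0.014,y:0,z:0.005,rx:0,ry:0,rz:0,jaw:0},{x:0.013,y:0,z:0.003,rx:0,ry:0,rz:0,jaw:0},{x:0.012,y:0,z:0.003,rx:0,ry:0,rz:0,jaw:0}]
[{x:0.002,y:0,z:0,rx:0,ry:0,rz:0,jaw:0}]
25 rows
m1 (array([ 611. , -177.3]), array([119.1,  44.5]), 76.51) board xy 0.0571 0.042
m2 (array([ 501.2, -194.9]), array([119.,  43.]), 75.72) board xy -0.0539 0.0351
board (array([ 556., -232.]), array([307. , 337.4]), 0.49)
```

```bash
python3 - <<'E'
from cl import *
print(cast(dict(np.load("t11.npz")),[330.9,176.8],.042).round(4))
t=dict(np.load("t14.npz"));c=read_camera("scene");np.savez("s14.npz",**c)
a=cv2.resize(t["image"][130:280,270:400],(520,600),interpolation=cv2.INTER_CUBIC);b=cv2.resize(c["image"][100:320,180:420],(280,257))
cv2.imwrite("pics/last.png",np.hstack([a,np.vstack([b,np.zeros((343,280,3),np.uint8)])])[:,:,::-1])
E
```

```text
[[ 0.6186 -0.1945  0.042 ]]
```

View pics/last.png

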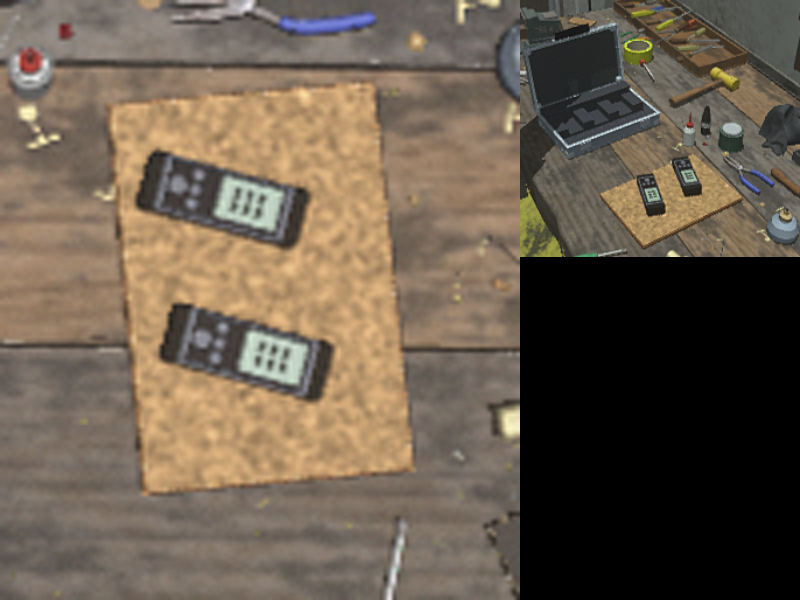

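The board was knocked about 15 mm left and 7 mm nearer some time after meter1 was laid. Both meters still lie flat, display up and well inside it: m1 at about (0.063, 0.027) m and m2 at about (−0.05, 0.02) m from the board's centre. Now shut the lid.

Emit:
{"op": "send_rows", "data": {
  "series": [
    {"jaw":0,"x":0.039,"y":0,"z":0,"rx":0,"ry":0,"rz":0},
    {"jaw":0,"x":0.04,"y":0,"z":0,"rx":0,"ry":0.001,"rz":0},
    {"jaw":0,"x":0.039,"y":0,"z":0,"rx":0,"ry":0,"rz":0.001},
    {"jaw":0,"x":0.039,"y":0,"z":0,"rx":0,"ry":0,"rz":0}
  ]
}}

```text
t: 49.48
position: [0.4935, 0.379, 0.1999]
eef_rot: [0.526, 0.473, 0.526, -0.473]
wrist_force: [1.4, 0.5, -0.5]
grip_width: -0.001
```

Emit:
{"op": "send_rows", "data": {
  "series": [
    {"jaw":0,"x":-0.006,"y":0,"z":0.021,"rx":0,"ry":0,"rz":0},
    {"jaw":0,"x":-0.006,"y":0,"z":0.021,"rx":0,"ry":0,"rz":0},
    {"jaw":0,"x":-0.006,"y":0,"z":0.015,"rx":0,"ry":0,"rz":0},
    {"jaw":0,"x":-0.006,"y":0,"z":0.014,"rx":0,"ry":0,"rz":0},
    {"jaw":0,"x":-0.003,"y":0,"z":0.016,"rx":0,"ry":0,"rz":0},
    {"jaw":0,"x":-0.004,"y":0,"z":0.015,"rx":0,"ry":0,"rz":0},
    {"jaw":0,"x":0,"y":0,"z":0.016,"rx":0,"ry":0,"rz":0},
    {"jaw":0,"x":-0.001,"y":0,"z":0.016,"rx":0,"ry":0,"rz":0}
  ]
}}

```text
t: 50.48
position: [0.5076, 0.2459, 0.2329]
eef_rot: [0.526, 0.473, 0.526, -0.472]
wrist_force: [0.8, 3.4, -1.5]
grip_width: 0.0
```

```bash
python3 - <<'E'
from cl import *
p,R,_=log();print(close(78)[0])
E
```

```text
t 50.48 p [0.5076 0.2459 0.2329] x [ 0.001  0.001 -1.   ] y [0.994 0.106 0.001] q [0.45 0.26 1.77 0.   1.1  0.34] F [ 0.8  3.4 -1.5] g 0.0
[0.50730247 0.24772067 0.2318881 ]
```

Lid is moving (3.4 N reaction). Continue.

Emit:
{"op": "send_rows", "data": {
  "series": [
    {"jaw":0,"x":0.002,"y":0,"z":0.016,"rx":0,"ry":0,"rz":0},
    {"jaw":0,"x":0.003,"y":0,"z":0.015,"rx":0,"ry":0,"rz":0},
    {"jaw":0,"x":0.005,"y":0,"z":0.015,"rx":0,"ry":0,"rz":0},
    {"jaw":0,"x":0.005,"y":0,"z":0.016,"rx":0,"ry":0,"rz":0},
    {"jaw":0,"x":0.007,"y":0,"z":0.014,"rx":0,"ry":0,"rz":0},
    {"jaw":0,"x":0.008,"y":0,"z":0.014,"rx":0,"ry":0,"rz":0},
    {"jaw":0,"x":0.01,"y":0,"z":0.012,"rx":0,"ry":0,"rz":0},
    {"jaw":0,"x":0.009,"y":0,"z":0.013,"rx":0,"ry":0,"rz":0}
  ]
}}

```text
t: 51.48
position: [0.5199, 0.1319, 0.1832]
eef_rot: [0.526, 0.473, 0.526, -0.472]
wrist_force: [0.1, 2.5, 0.9]
grip_width: -0.002
```

Emit:
{"op": "send_rows", "data": {
  "series": [
    {"jaw":0,"x":0.012,"y":0,"z":0.01,"rx":0,"ry":0,"rz":0},
    {"jaw":0,"x":0.012,"y":0,"z":0.011,"rx":0,"ry":0,"rz":0},
    {"jaw":0,"x":0.013,"y":0,"z":0.008,"rx":0,"ry":0,"rz":0},
    {"jaw":0,"x":0.014,"y":0,"z":0.009,"rx":0,"ry":0,"rz":0},
    {"jaw":0,"x":0.015,"y":0,"z":0.006,"rx":0,"ry":0,"rz":0},
    {"jaw":0,"x":0.014,"y":0,"z":0.005,"rx":0,"ry":0,"rz":0},
    {"jaw":0,"x":0.008,"y":0,"z":0.002,"rx":0,"ry":0,"rz":0},
    {"jaw":0,"x":0.006,"y":0,"z":0.001,"rx":0,"ry":0,"rz":0}
  ]
}}

```text
t: 52.48
position: [0.5253, 0.0809, 0.0894]
eef_rot: [0.526, 0.473, 0.526, -0.472]
wrist_force: [-0.1, -1.0, 1.7]
grip_width: -0.002
```

```bash
python3 - <<'E'
from cl import *
p,R,_=log();print([close(t)[0].round(4).tolist() for t in(8,4,0)])
E
```

```text
t 52.48 p [0.5253 0.0809 0.0894] x [ 0.     0.001 -1.   ] y [0.994 0.106 0.   ] q [0.15 0.41 1.95 0.   0.78 0.04] F [-0.1 -1.   1.7] g -0.002
[[0.5248, 0.0843, 0.1028], [0.5251, 0.0811, 0.0905], [0.5254, 0.0787, 0.078]]
```

Press down slowly to contact.

Emit:
{"op": "send_rows", "data": {
  "series": [
    {"jaw":0,"x":0.005,"y":0,"z":0,"rx":0,"ry":0,"rz":0},
    {"jaw":0,"x":0.004,"y":0,"z":0,"rx":0,"ry":0,"rz":0},
    {"jaw":0,"x":0.002,"y":0,"z":0,"rx":0,"ry":0,"rz":0},
    {"jaw":0,"x":0,"y":0,"z":0,"rx":0,"ry":0,"rz":0}
  ]
}}

```text
t: 52.98
position: [0.5255, 0.0812, 0.079]
eef_rot: [0.526, 0.473, 0.526, -0.472]
wrist_force: [0.7, 0.4, 0.1]
grip_width: -0.0
```

Emit:
{"op": "send_rows", "data": {
  "series": [
    {"jaw":0,"x":0.0015,"y":0,"z":0,"rx":0,"ry":0,"rz":0},
    {"jaw":0,"x":0,"y":0,"z":0,"rx":0,"ry":0,"rz":0}
  ]
}}

```text
t: 53.22
position: [0.5256, 0.0811, 0.078]
eef_rot: [0.526, 0.473, 0.526, -0.472]
wrist_force: [-1.8, 0.0, 5.9]
grip_width: -0.001
```

Emit:
{"op": "send_rows", "data": {
  "series": [
    {"jaw":0,"x":0.001,"y":0,"z":0,"rx":0,"ry":0,"rz":0},
    {"jaw":0,"x":0.0005,"y":0,"z":0,"rx":0,"ry":0,"rz":0},
    {"jaw":0,"x":0,"y":0,"z":0,"rx":0,"ry":0,"rz":0}
  ]
}}

```text
t: 53.6
position: [0.5257, 0.0811, 0.0778]
eef_rot: [0.526, 0.473, 0.526, -0.472]
wrist_force: [-7.4, -1.2, 23.4]
grip_width: -0.003
```

Emit:
{"op": "send_rows", "data": {
  "series": [
    {"jaw":0,"x":-0.02,"y":0,"z":0,"rx":0,"ry":0,"rz":0},
    {"jaw":0,"x":-0.05,"y":0,"z":0,"rx":0,"ry":0,"rz":0},
    {"jaw":0,"x":-0.05,"y":0,"z":0,"rx":0,"ry":0,"rz":0},
    {"jaw":0,"x":-0.05,"y":0,"z":-0.03,"rx":0,"ry":0,"rz":0},
    {"jaw":0,"x":0,"y":0,"z":-0.05,"rx":0,"ry":0,"rz":0},
    {"jaw":0,"x":0,"y":-0.02,"z":-0.06,"rx":0,"ry":0,"rz":0},
    {"jaw":0,"x":0,"y":-0.02,"z":-0.06,"rx":0,"ry":0,"rz":0},
    {"jaw":0,"x":0,"y":-0.02,"z":-0.06,"rx":0,"ry":0,"rz":0}
  ]
}}

```text
t: 54.6
position: [0.438, 0.3327, 0.2463]
eef_rot: [0.526, 0.473, 0.526, -0.472]
wrist_force: [1.0, 0.6, 0.6]
grip_width: 0.005
```

```bash
python3 - <<'E'
from cl import *
p,R,_=log()
t=read_camera("top");hsv=cv2.cvtColor(t["image"],cv2.COLOR_RGB2HSV);H,S,V_=[hsv[:,:,i].astype(int) for i in range(3)]
lid=((H>95)&(H<130)&(V_>110)&(S>15)).astype(np.uint8);print("lid top",rect(cast(t,blob(lid,(150,140),(262,280)),.07)))
b=cv2.morphologyEx((V_<95).astype(np.uint8),cv2.MORPH_CLOSE,np.ones((7,7)))
for n,L in(("m1",[.611,-.177,.042]),("m2",[.501,-.195,.042])):
    uv=proj(t,[L])[0].astype(int);print(n,rect(cast(t,blob(b,uv-[30,18],uv+[30,18]),.042)))
c=read_camera("scene");hs=cv2.cvtColor(c["image"],cv2.COLOR_RGB2HSV)
o=dict(np.load("s14.npz"))["image"]
# dark lip in the scene view: expected pixel for shut
X=[cs(-.121,y,.048) for y in(.055,-.055)];print("lip expected px",proj(c,X).round(0).tolist())
for u,v in proj(c,[cs(-.110,0,.048),cs(0,0,.07)]).astype(int): print("px",(u,v),c["image"][v,u])
pu=((hs[:,:,0]>118)&(hs[:,:,0]<145)&(hs[:,:,1]>90)).astype(np.uint8);k=blob(pu,(170,150),(270,230));print("driver px",k.mean(0),proj(c,[[.49,.3625,.013]]))
E
```

```text
t 54.6 p [0.438  0.3327 0.2463] x [ 0.001  0.001 -1.   ] y [0.994 0.106 0.001] q [0.65 0.23 1.79 0.   1.12 0.54] F [1.  0.6 0.6] g 0.005
lid top (array([518. , 151.7]), array([295.7, 195.7]), 6.22)
m1 (array([ 611. , -177.3]), array([119.1,  44.5]), 76.51)
m2 (array([ 501.2, -194.9]), array([119.,  43.]), 75.72)
lip expected px [[251.0, 220.0], [280.0, 209.0]]
px (np.int64(264), np.int64(212)) [48 52 50]
px (np.int64(246), np.int64(190)) [130 146 156]
driver px [217.35849057 176.32075472] [[217.96437604 177.08235902]]
```

```bash
python3 -c "
from plant import hand_in; print(hand_in())"
```

```text
the job is handed in; nothing more can be done
None
```

I finished the task and handed it in at about 55 s of robot time. The interface gives no verdict.

**What I did**
- **Screwdriver:** I laid it on the bench left of the case.
- **Lid:** I raised it to about 97–100° and it stood by itself.
- **Meters:** only two were present; the third pocket was empty. I tilted each one out front end first, stood it on end on the board, and gripped it again from the display side. I then laid it display up and let go only once the wrist force showed contact.
- **Shutting up:** I then pushed the lid shut.

**Last checks**
- **Meters:** both measured 119 × 43–44 mm flat in the top view, unchanged after the lid closed. They lie about (+0.06, +0.03) m and (−0.05, +0.02) m from the board's centre, well inside the limits.
- **Lid:** its outline matched the starting one to 0.2 mm and about 0.1°. It took 23 N downward without giving.
- **Screwdriver:** it was within 1 pixel of where I put it.
- **Robot:** the hand was clear of everything.

**What disagreed or wasn't checked**
- **Board position:** the board was knocked about 15 mm left and 7 mm nearer after meter1 was laid. I noticed only after laying meter2, but both meters are still well placed.
- **Board measurement:** the colour mask for the board was unreliable, so I took its position from corners I read by eye in the picture.
- **Bystanders:** I didn't measure their final positions. The later pictures show no visible shift, and the arm never came near them.

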